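# Tuck the eaves flashing under the bottom shingles and hold it down

### The arm

A 6-joint arm with a two-finger parallel gripper is mounted at the origin on a cart in front of the work surface, level with it; the furniture and walls round the work are solid. World frame = base frame: x ahead of the robot, y to its left, z up, the work surface at z = 0. Lengths are in m, angles in rad, forces in N, time in s.
With the tool pointing down it reaches from about 0.35 to 0.775 m from the base axis. Payload 7.3 kg.
Tool frame: the origin (TCP) lies on the centre line of the jaws, within the pads' length; the fingertips stand 14 mm ahead of it and the grasp point (between the pads) lies 5 mm behind it; z points along the fingers, y is the direction in which the jaws open and shut (so a half turn about z gives the same grasp; the last joint's range is limited). The gripper opens to 92 mm and grips with 3 to 60 N. Pads are 19 mm wide; open, the fingers measure 130 mm over their backs; the gripper's body (75 mm by 190 mm) begins 47 mm behind the grasp point.
Start: joints at [1.201, 0.342, 1.524, -0, 1.275, -0.146], TCP at [0.116, 0.512, 0.241] pointing down, gripper open.
Joint ranges: [-2.53, 2.53], [-0.77, 2.02], [0.04, 2.7], [-1, 4.14], [0.28, 2.66], [-3.11, 3.11]. Speed limits (rad/s): [2.57, 2.57, 3.14, 3.14, 3.14, 3.14].

### API

Orientations are given as [roll, pitch, yaw] about the fixed x, y, z axes, in that order (R = Rz(yaw) Ry(pitch) Rx(roll)).
In Python, from cell import telemetry, cams, robot gives the robot as it stands.
- The arm moves only by the tool servo_tool, never from a script. Its argument "targets" is text: rows parted by semicolons, each of 4 numbers parted by spaces: the shift along the tool's x, y, z in mm, then the turn about the tool's z in rad. In form: x y z yaw; .... A call has 1 to 20 rows; each row shifts and turns the pose as measured when the row begins, along the tool's axes as they then stand; what a row does not reach is not made up. A row lasts 1/8 s, in which the tool goes at most 62.5 mm and 10.7 degrees, less where a joint would pass 70% of its speed; a pose out of reach is approached as far as the arm can. A call with a gripper value outside its range is refused whole. "hand" is the opening, from 0 (shut) to 1 (fully open), set as the call begins (left out, the last holds). The fingers move at their own pace and stop on an object; "squeeze" is the grip in N (left out, the last holds). Time passes only in rows, so rows that do not move let the fingers close. It gives the time, the measured TCP pose, the force and the opening at its end, in the units of the state.
- telemetry.observe(): the state, without advancing time (a new reading comes with each control period).
- cams.read_camera(name): name is "side" or "top"; returns a dict with "color" (420x560x3 uint8, red, green, blue), "K" (3x3 intrinsics, pixels), "R" (3x3) and "t" (3): a world point X has camera coordinates R X + t. Camera axes: x right, y down, z forward; pixel columns grow to the right and rows downward; lengths in m; the calibration is good to about 2 mm. A picture is of the moment at which its call begins. There is no depth.
- robot.hand_in(): hands the job in, once; it reports no verdict.
Trained networks look in a picture, given as the dict that the camera call returned (one of the last four; its "shot" number tells which), for a name from the list of things; names that differ only in an ending like _2 or _b are one class to them, and where a whole thing is asked for, a point or a joint stands for the part that bears it (a point fixed in the world has none). Each returns a list of dicts, best first, with "score" (0 to 1); they miss things now and then, are a little off and sometimes report something else, mostly with a low value. They report only what shows in the picture. A call takes as long as a camera call.
- cams.cut_out(picture, query): "region" (420x560 bool, what is visible of it) and "extent" ([centre column, centre row, width, height] in pixels, round what is visible of it).
The state is a dict: "time": time; "qpos": joint angles; "qvel": joint speeds; "joint_efforts": joint torques, N m; "tool_pos": TCP position; "tool_rot": TCP orientation; "contact_force": force on the tool from outside, world axes, zero at the start; "torque": the same for the moment, N m; "opening": finger opening in m.
Only numpy, scipy, OpenCV 4.12 (cv2) and the standard library are available. Lean on these libraries where they do the work, as an engineer would, in place of code of your own. Each camera call takes 0.05 s, during which the arm holds its last target.

### The job

The new eaves flashing for the small shingled vent roof lies on the folding block. Take it by its standing rib, slip its flat flange up the slope under the bottom course of shingles without lifting them, until its turned-down lip butts against the eaves and its two ends line up with the sides of the roof. Finish there still gripping it, keeping it pressed firmly down flat on the deck, ready for nailing; do not let go, and leave the things lying about where they are.

Things in the scene. Friction and masses are not known exactly. Their poses are not given: they have to be found in the camera images.
- flashing: Loose eaves flashing, bare grey sheet metal, 170 mm long (its y), about 0.18 kg. Origin: mid length, in the inner corner of flange underside and turned-down lip. x runs from the lip across the flange, z up. Flange 3 mm thick (z 0 to 3 mm), reaching to x = 95 mm. Lip 3 mm thick (x -3 to 0), hanging to z = -18 mm. A standing rib near the lip is the grip.
- rib (a point): Middle of the flashing's standing rib (x = 8.5, y = 0, z = 18 mm in the flashing's frame). The rib is 9 mm thick (x from 4 to 13 mm), runs the whole length and rises from the flange to z = 33.5 mm; it is gripped from above, fingers closing along the flashing's x.
- tuck_edge (a point): Middle of the flashing's free edge that goes under the shingles, at its underside: x = 95, y = 0, z = 0 mm in the flashing's frame.
- folding_block: Fixed hardwood block, 100 x 200 x 70 mm (its x, y, z), a steel strip along its upper -x edge; origin at the centre of its underside. At the start the flashing lies on it, axes parallel, lip hanging over the -x side: flashing origin 53.5 mm from the block's centre towards -x, 70 mm up, up to 10 mm off centre along y.
- roof: The small roof, fixed on the bench: wooden, 200 x 180 mm in plan, 55 mm high at the eaves (its low -x side, towards the robot) and about 124 mm at the ridge. Origin at the centre of its underside; x points from the eaves to the ridge.
- deck: Sloping deck board of the roof, 180 mm wide, pitched 0.20 rad. Origin: middle of the eaves edge, on the upper face; x up the slope, y left along the eaves, z square out of the deck. The lip butts against the eaves' front face (plane x = 0, down to z = -26 mm). The flashing is home when its frame coincides with this one, its edge then 40 mm under the shingles.
- lap (a point): Lower front edge of the middle bottom shingle, at mid width: 55 mm up the slope from the eaves, 8 mm above the deck. The bare deck before it and the 8 mm slot under the shingles are clear up to a fillet 104 mm from the eaves. Shingles are 7 mm thick; the courses behind stand up to 32 mm above the deck.
- shingle_0 (a joint): Right shingle of the bottom course, 57 mm wide: lift in rad about its nailed upper edge, 80 mm up the slope from its lower edge; 0 is lying. A stiff spring (4 N m per rad) holds it down; 0.05 is 4 mm of lift at the lower edge.
- shingle_1 (a joint): The same for the middle shingle, 66 mm wide.
- shingle_2 (a joint): The same for the left shingle, 57 mm wide.
- nail_tin: Bystander: open tin of nails, 74 mm across and 61 mm high, behind the folding block. Origin at the centre of its underside.
- pliers: Bystander: pliers lying in front of the roof, 165 mm long, 12 mm high. Origin at the centre of their underside.
- cork_1: Bystander: a bottle cork lying in front of the roof near the vice, 42 mm long, 24 mm thick. Origin at the centre of its underside.

How it is judged:
By the outcome, as a careful person would: the job done as asked, in the order asked, and still so for the second after the job is handed in, while the arm keeps its last pose, push and grip.
It also fails if it takes over 45 s, if anything falls off the work surface, if the arm or the gripper's body presses on something with over 40 N, if the wrist force passes 120 N, or if a joint passes its speed limit or range.

## Working session

There is one attempt and no reset: what is moved stays moved. The work goes in short steps, Python scripts to look and compute and a tool call to move; the robot and the scene stay as the last step left them, time stands still between calls to the robot, and variables do not carry over. Pictures are saved under pics/ and viewed, and the job is handed in when it is done.

Besides the shell and the picture viewer there is one more tool, called after ">>>" as a command line: name --argument value ..., lists and objects as JSON in quotes. servo_tool: Moves the arm, as the interface text tells. Its arguments: {"type":"object","properties":{"targets":{"type":"string"},"hand":{"type":"number"},"squeeze":{"type":"number"}},"required":["targets"]}

```bash
ls; mkdir -p pics; python3 - <<'E'
from cell import telemetry, cams, robot
import cv2,pickle
print(telemetry.observe())
for n in("side","top"):
    p=cams.read_camera(n); cv2.imwrite(f"pics/{n}0.png",p["color"][:,:,::-1]); pickle.dump(p,open(f"{n}0.pkl","wb"))
    print(n,p["K"].tolist(),p["R"].tolist(),p["t"].tolist())
    for q in["flashing","folding_block","roof","deck","nail_tin","pliers","cork_1"]:
        for d in cams.cut_out(p,q)[:2]: print(q,round(d["score"],2),[round(float(v),1) for v in d["extent"]],d["region"].sum())
E
```

```text
pics
{'time': 0.0, 'qpos': array([ 1.20102292e+00,  3.42706522e-01,  1.52502845e+00,  7.22419587e-06,
        1.27537853e+00, -1.45993764e-01]), 'qvel': array([-0.0023041 , -0.00095429, -0.00122945,  0.00114967,  0.00035042,
        0.00045964]), 'joint_efforts': array([-1.29285399e-04, -4.31224573e+01, -2.44227809e+01,  7.17479177e-02,
        5.58750762e-02, -1.09180442e-04]), 'tool_pos': array([0.11633851, 0.51155251, 0.24004936]), 'tool_rot': array([-3.14008899e+00, -2.28080634e-04,  2.91781073e+00]), 'contact_force': array([-0.20461006, -0.87902549, -1.23214675]), 'torque': array([-0.03044491, -0.03436583, -0.07153178]), 'opening': 0.09189117814729839}
side [[384.0972709626012, 0.0, 279.87598857173566], [0.0, 384.0972709626012, 211.44175011750386], [0.0, 0.0, 1.0]] [[0.967780368035611, -0.2509558177365459, 0.020550834266247216], [-0.11873630213049644, -0.5268146070173865, -0.8416460422229123], [0.22204245044863094, 0.8120883864317345, -0.5396384000619944]] [-0.3986383009080867, 0.28243936102916206, 0.5203846594875627]
flashing 0.67 [242.0, 194.6, 83.0, 43.9] 2068
folding_block 0
[... 419 characters left out ...]
380764031813, -0.9993740657210606, -0.023064260400724415], [-0.9822864982420392, -0.022070659284485553, -0.18608095380812184], [0.18545543592752253, 0.02764711129404611, -0.9822636705701925]] [0.3131739957032202, 0.5199759544291972, 0.8170579509603592]
flashing 0.72 [232.4, 264.8, 76.5, 104.4] 4846
folding_block 0.77 [229.6, 269.1, 83.1, 115.5] 1293
roof 0.86 [314.3, 176.3, 129.0, 135.8] 10729
roof 0.22 [294.0, 199.8, 32.0, 29.5] 679
deck 0.72 [324.4, 203.8, 106.9, 76.5] 4991
deck 0.42 [206.2, 171.2, 43.8, 44.7] 1360
nail_tin 0.61 [207.1, 172.0, 42.0, 41.6] 1418
nail_tin 0.38 [229.3, 269.9, 83.1, 111.3] 1127
pliers 0.88 [331.0, 301.1, 88.6, 37.3] 973
cork_1 0.5 [381.9, 268.0, 17.9, 22.7] 253
```

```bash
python3 - <<'E'
import pickle,cv2
for n,(x0,x1,y0,y1) in (("side",(180,420,130,310)),("top",(170,410,90,340))):
    c=pickle.load(open(n+"0.pkl","rb"))["color"][y0:y1,x0:x1,::-1]
    cv2.imwrite(f"pics/{n}0z.png",cv2.resize(c,None,fx=3 if n=="side" else 2.4,fy=3 if n=="side" else 2.4,interpolation=cv2.INTER_CUBIC))
E
```

```text
(no output)
```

View pics/side0.png

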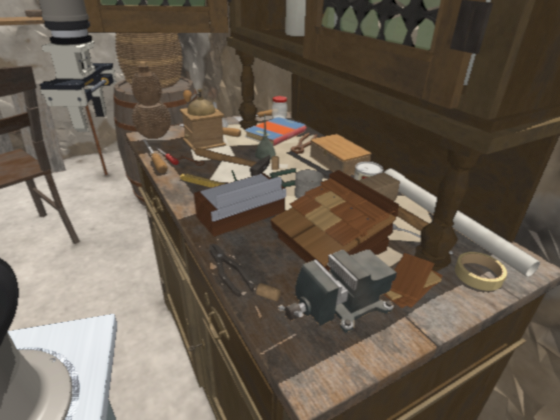

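View pics/top0.png

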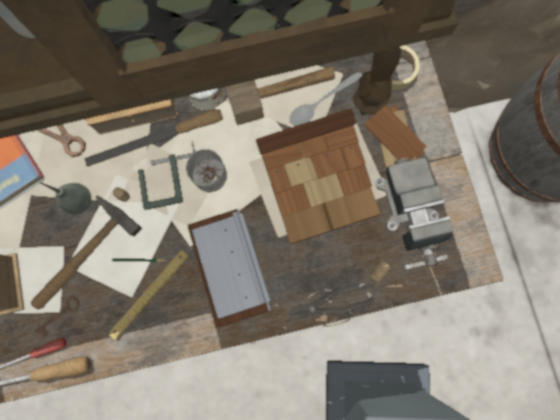

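```bash
sleep 0.1
```

```text
(no output)
```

View pics/side0z.png

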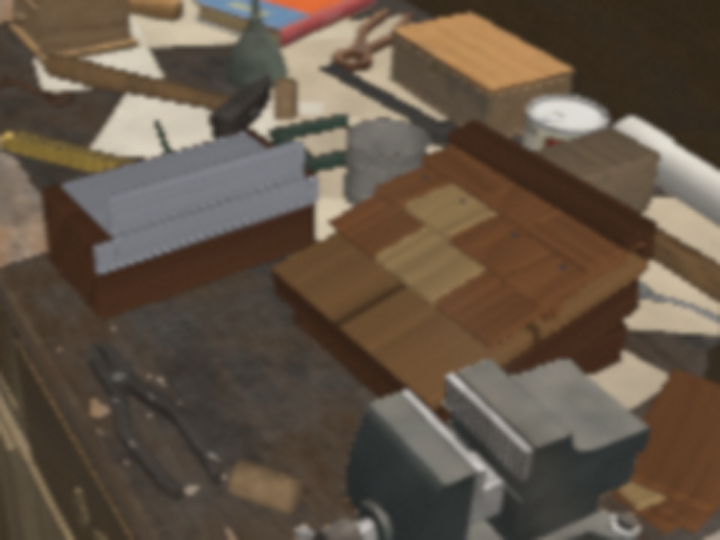

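View pics/top0z.png

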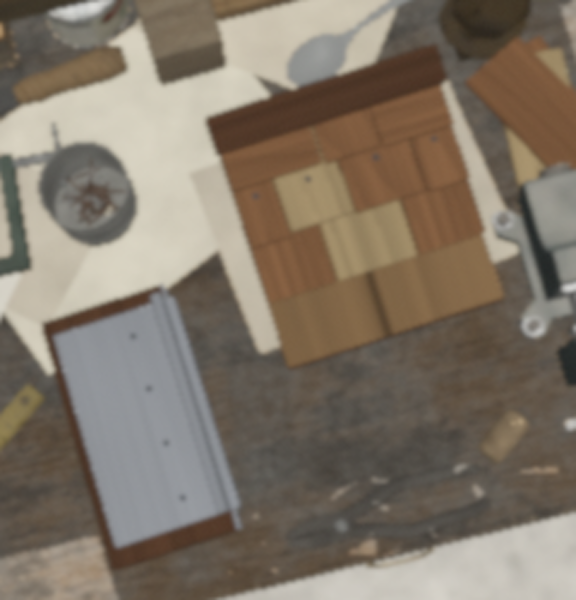

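```bash
cat > h.py <<'E'
import numpy as np,pickle,cv2
from scipy.spatial.transform import Rotation as Ro
from scipy.optimize import least_squares
def proj(p,X):
    X=np.atleast_2d(X); c=X@np.array(p["R"]).T+np.array(p["t"]); u=c@np.array(p["K"]).T
    return u[:,:2]/u[:,2:]
def Rz(a): return Ro.from_euler('z',a).as_matrix()
def block2w(b,X): # b: x,y,yaw
    return np.atleast_2d(X)@Rz(b[2]).T+np.array([b[0],b[1],0])
def deckloc(X): # deck frame -> roof frame; eaves at x=-0.1,z=.055
    X=np.atleast_2d(X); return X@Ro.from_euler('y',-0.2).as_matrix().T+np.array([-.1,0,.055])
def backproj(p,uv,z):
    R=np.array(p["R"]);t=np.array(p["t"]);K=np.array(p["K"])
    d=R.T@np.linalg.solve(K,[uv[0],uv[1],1]);c=-R.T@t
    return c+d*(z-c[2])/d[2]
def zoom(p,box,s,name,lines=[]):
    x0,x1,y0,y1=box
    im=cv2.resize(p["color"][y0:y1,x0:x1,::-1].copy(),None,fx=s,fy=s,interpolation=cv2.INTER_CUBIC)
    for P,col in lines:
        q=((proj(p,P)+0.5-[x0,y0])*s-0.5)
        cv2.polylines(im,[np.round(q*16).astype(np.int32)],False,col,1,cv2.LINE_AA,4)
    cv2.imwrite(name,im)
def T(xyz,rpy):
    M=np.eye(4);M[:3,:3]=Ro.from_euler('xyz',rpy).as_matrix();M[:3,3]=xyz;return M
E
python3 - <<'E'
from h import *
t=pickle.load(open("top0.pkl","rb"));s=pickle.load(open("side0.pkl","rb"))
# rough initial
a=backproj(t,(288.75,242.1),.055);b=backproj(t,(379.6,213.75),.055)
print(a,b,np.linalg.norm(a-b))
print("tin",backproj(t,(207,172),.03),"pl",backproj(t,(331,301),.006),"cork",backproj(t,(382,268),.012))
zoom(t,(270,390,170,260),6,"pics/a1.png")
zoom(s,(260,350,200,275),8,"pics/a2.png")
zoom(t,(180,280,200,330),4.6,"pics/a3.png")
zoom(s,(190,290,165,240),8,"pics/a4.png")
E
```

```text
[0.47223714 0.31191548 0.055     ] [0.53057851 0.14084772 0.055     ] 0.1807426186996475
tin [0.61382095 0.47957871 0.03      ] pl [0.36577278 0.22770581 0.006     ] cork [0.43170296 0.12944811 0.012     ]
```

View pics/a1.png

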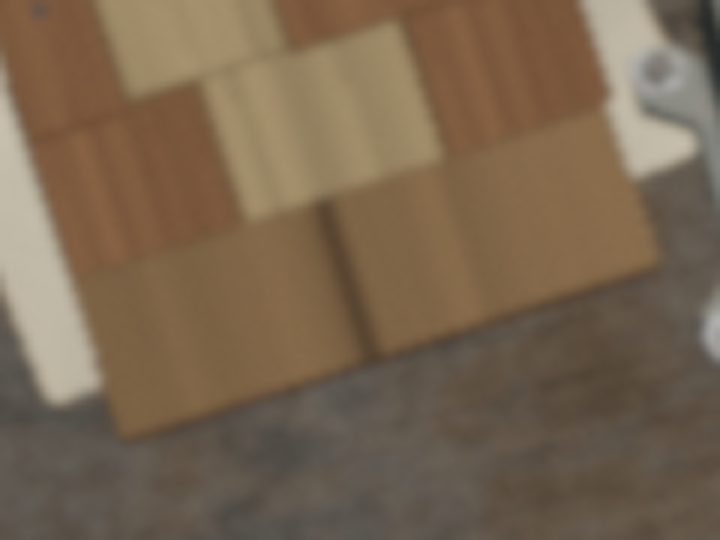

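View pics/a2.png

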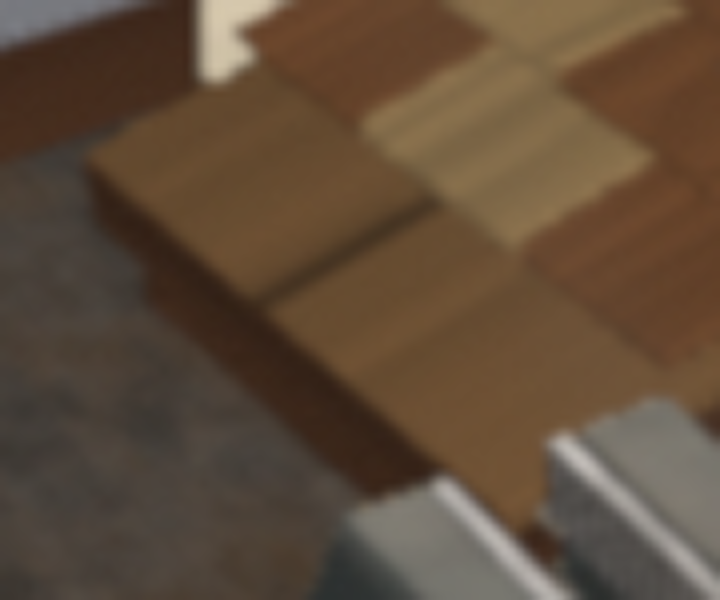

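View pics/a3.png

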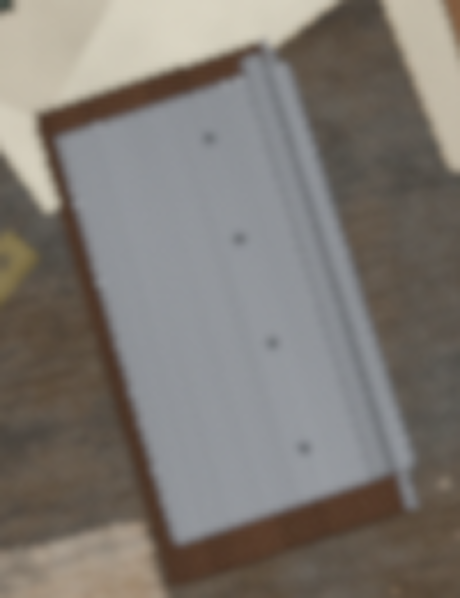

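View pics/a4.png

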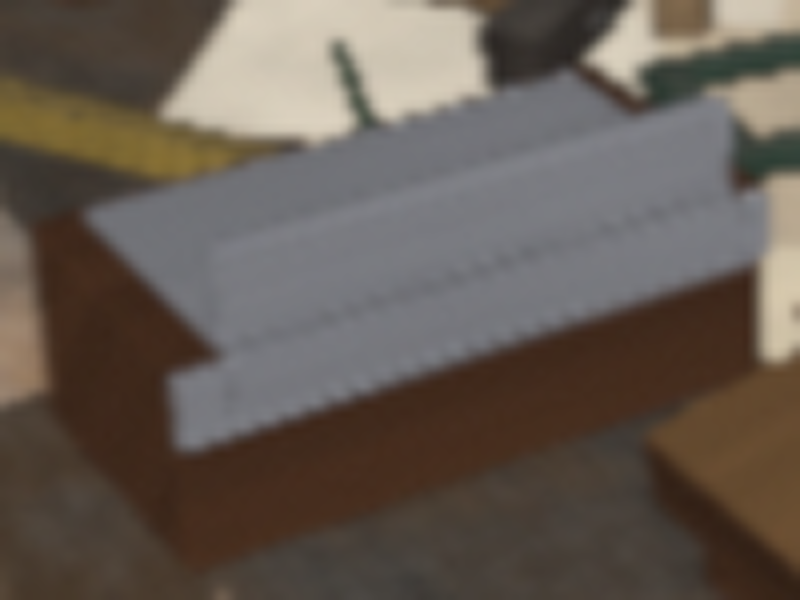

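```bash
cat > fit.py <<'E'
from h import *
t=pickle.load(open("top0.pkl","rb"));s=pickle.load(open("side0.pkl","rb"))
def uz(pts,x0,y0,sc): return [((u+.5)/sc-.5+x0,(v+.5)/sc-.5+y0) for u,v in pts]
B=[]; 
mm=1e-3
# (cam, kind, point, pixel)
def add(c,kind,P,px,x0,y0,sc): B.append((c,kind,np.array(P)*mm,uz([px],x0,y0,sc)[0]))
F,K,D='f','b','d'
for P,px in [((95,-85,3),(60,135)),((95,85,3),(177,545))]: add(t,F,P,px,180,200,4.6)
for P,px in [((50,-100,70),(42,118)),((50,100,70),(172,583))]: add(t,K,P,px,180,200,4.6)
for P,px in [((95,85,3),(88,212)),((95,-85,3),(570,70))]: add(s,F,P,px,190,165,8)
for P,px in [((-50,100,0),(190,568)),((50,100,70),(36,224)),((50,100,0),(55,400))]: add(s,K,P,px,190,165,8)
for P,px in [((0,90,0),(125,440)),((0,-90,0),(660,262))]: add(t,D,P,px,270,170,6)
for P,px in [((0,90,0),(90,158)),((0,-90,0),(520,532))]: add(s,D,P,px,260,200,8)
def world(q,kind,P):
    if kind=='b': return block2w(q[:3],P)
    if kind=='f': return block2w(q[:3],P+[-.0535,q[3],.070])
    return block2w(q[4:7],deckloc(P))
def res(q):
    return np.concatenate([(proj(c,world(q,k,P))[0]-px) for c,k,P,px in B])
q=least_squares(res,[.48,.44,1.4,0,.6,.26,.3],loss='soft_l1').x
if __name__=="__main__":
    print(q.round(4)); 
    for (c,k,P,px),r in zip(B,res(q).reshape(-1,2)): print('t' if c is t else 's',k,P*1000,r.round(2))
    f=lambda *P:world(q,F,np.array(P)*mm); 
    G=(0,255,0);Rd=(0,0,255)
    L=[(f((0-3,-85,3),(95,-85,3),(95,85,3),(-3,85,3),(-3,-85,3),(-3,-85,-18),(-3,85,-18),(-3,85,3)),G),
       (f((4,-85,33.5),(13,-85,33.5),(13,85,33.5),(4,85,33.5),(4,-85,33.5),(4,-85,3),(4,85,3),(4,85,33.5)),Rd)]
    k=lambda *P:world(q,K,np.array(P)*mm)
    L+=[(k((-50,-100,70),(50,-100,70),(50,100,70),(-50,100,70),(-50,100,0),(-50,-100,0)),(255,0,0))]
    d=lambda *P:world(q,D,np.array(P)*mm)
    L+=[(d((0,90,0),(55,90,0),(55,90,15),(55,-90,15),(55,-90,0),(0,-90,0),(0,90,0)),G),(d((55,90,8),(55,-90,8)),Rd)]
    zoom(t,(180,390,165,330),3.6,"pics/b1.png",L); zoom(s,(190,350,165,280),5,"pics/b2.png",L)
    print("deck origin",d((0,0,0)),"rib",f((8.5,0,18)))
    np.save("q.npy",q)
E
python3 fit.py
```

```text
[4.2370e-01 4.2400e-01 1.9042e+00 6.0000e-04 5.9540e-01 2.5840e-01
 3.5010e-01]
t f [ 95. -85.   3.] [0.3  0.17]
t f [95. 85.  3.] [ 0.03 -0.08]
t b [  50. -100.   70.] [-2.  -2.3]
t b [ 50. 100.  70.] [-0.94  0.9 ]
s f [95. 85.  3.] [-0.15  0.34]
s f [ 95. -85.   3.] [1.1  0.93]
s b [-50. 100.   0.] [0.59 2.26]
s b [ 50. 100.  70.] [-0.67  0.01]
s b [ 50. 100.   0.] [-0.18  2.69]
t d [ 0. 90.  0.] [0.07 0.08]
t d [  0. -90.   0.] [ 0.71 -0.4 ]
s d [ 0. 90.  0.] [0.2  0.16]
s d [  0. -90.   0.] [-0.72 -1.74]
deck origin [[0.50147746 0.2240627  0.055     ]] rib [[0.43783986 0.3812309  0.088     ]]
```

View pics/b1.png

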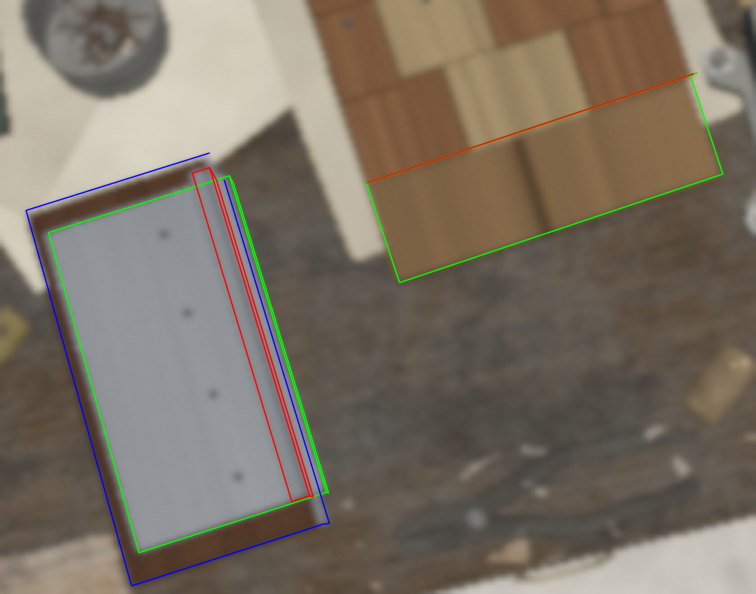

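View pics/b2.png

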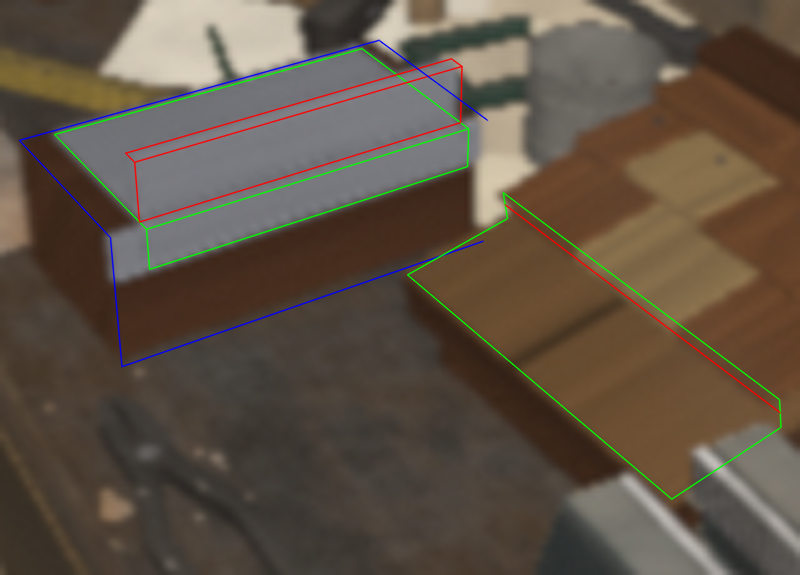

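```bash
cat > fit2.py <<'E'
import fit
from fit import *
B[:]=[b for b in B if b[1]!='b']
for P,px in [((4,85,33.5),(214,240)),((4,85,3),(218,352)),((4,-85,33.5),(733,106))]: add(s,F,P,px,190,165,8)
q=least_squares(res,[.42,.42,1.87,0,.6,.26,.3],loss='soft_l1').x
q[:3]=block2w(q[:3],[0,q[3],0])[0].tolist()[:2]+[q[2]]; q[3]=0
if __name__=="__main__":
    print(q.round(4)); 
    for (c,k,P,px),r in zip(B,res(q).reshape(-1,2)): print('t' if c is t else 's',k,P*1000,r.round(2))
    f=lambda *P:world(q,F,np.array(P)*mm); 
    G=(0,255,0);Rd=(0,0,255)
    L=[(f((0-3,-85,3),(95,-85,3),(95,85,3),(-3,85,3),(-3,-85,3),(-3,-85,-18),(-3,85,-18),(-3,85,3)),G),
       (f((4,-85,33.5),(13,-85,33.5),(13,85,33.5),(4,85,33.5),(4,-85,33.5),(4,-85,3),(4,85,3),(4,85,33.5)),Rd)]
    d=lambda *P:world(q,D,np.array(P)*mm)
    zoom(t,(180,285,195,330),4.4,"pics/c1.png",L); zoom(s,(190,300,165,240),7,"pics/c2.png",L)
    print("deck origin",d((0,0,0)),"rib",f((8.5,0,18)))
    np.save("q.npy",q)
E
python3 fit2.py
```

```text
[0.4227 0.4248 1.9045 0.     0.5954 0.2584 0.3501]
t f [ 95. -85.   3.] [-0.31  0.39]
t f [95. 85.  3.] [-0.57  0.14]
s f [95. 85.  3.] [-0.36  0.15]
s f [ 95. -85.   3.] [0.84 0.75]
t d [ 0. 90.  0.] [0.07 0.08]
t d [  0. -90.   0.] [ 0.71 -0.4 ]
s d [ 0. 90.  0.] [0.2  0.16]
s d [  0. -90.   0.] [-0.72 -1.74]
s f [ 4.  85.  33.5] [-0.1   2.16]
s f [ 4. 85.  3.] [0.35 0.11]
s f [  4.  -85.   33.5] [ 0.43 -0.23]
deck origin [[0.50147746 0.2240627  0.055     ]] rib [[0.43745157 0.38232115 0.088     ]]
```

View pics/c1.png

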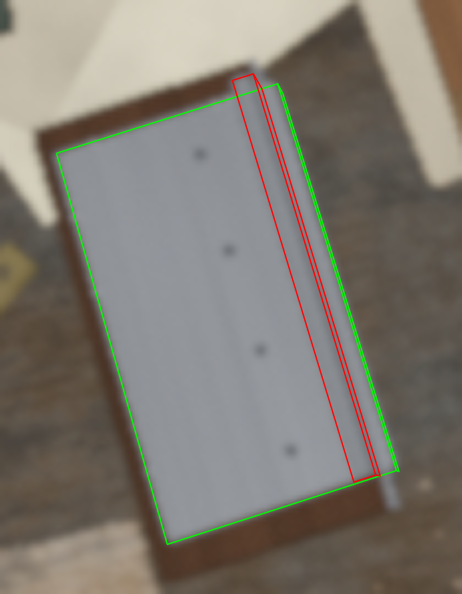

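View pics/c2.png

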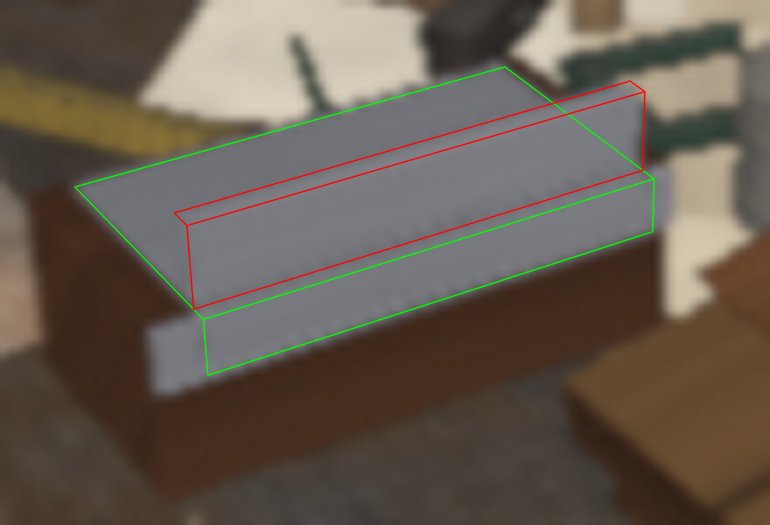

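```bash
cat > go.py <<'E'
import sys
from h import *
from cell import telemetry
q=np.load("q.npy")
def st(): return telemetry.observe()
def toolshift(x,y,z,o=None):
    o=o or st(); R=Ro.from_euler('xyz',o["tool_rot"]).as_matrix()
    return R.T@(np.array([x,y,z])-o["tool_pos"])*1000
def flash0(P): return block2w(q[:3],np.array(P)*1e-3+[-.0535,0,.070])[0]
def deckw(P): return block2w(q[4:7],deckloc(np.array(P)*1e-3))[0]
def yaw_err(target,o=None): # about tool z
    o=o or st(); R=Ro.from_euler('xyz',o["tool_rot"]).as_matrix(); ty=R[:,1]
    e=target-np.arctan2(ty[1],ty[0]); e=(e+np.pi)%(2*np.pi)-np.pi
    return -e
E
python3 - <<'E'
from go import *
print(toolshift(*flash0((8.5,0,100))),yaw_err(q[2]), toolshift(*flash0((8.5,0,22))))
E
```

```text
[-341.69163513  -55.14281858   70.75657167] -0.5574792209459662 [-341.68875589  -55.14849287  148.75657141]
```

>>> servo_tool --targets "-43 -7 0 0;-43 -7 0 0;-43 -7 0 0;-43 -7 0 0;-43 -7 0 0;-43 -7 0 0;-43 -7 0 0;-40 -6 0 0;0 0 10 -0.14;0 0 20 -0.14;0 0 20 -0.14;0 0 10 -0.14;0 0 0 0" --hand 1

```text
time: 2.42
tool_pos: [0.4484, 0.3788, 0.1788]
tool_rot: [3.14, 0.002, -2.789]
contact_force: [-0.2, -0.1, 0.4]
opening: 0.0917
```

```bash
python3 - <<'E'
from go import *
from cell import cams
o=st();print(o["time"],o["tool_pos"],o["tool_rot"],o["contact_force"],o["torque"])
print(toolshift(*flash0((8.5,0,22))),yaw_err(q[2]))
for n in("top","side"):
    p=cams.read_camera(n); pickle.dump(p,open(n+"1.pkl","wb")); cv2.imwrite(f"pics/{n}1.png",p["color"][:,:,::-1])
E
```

```text
2.425 [0.44837979 0.37875012 0.17879572] [ 3.13999963e+00  1.93535443e-03 -2.78887824e+00] [-0.20504523 -0.05646253  0.42920548] [0.02508174 0.04811827 0.02755626]
[ 9.18983058  6.9880615  86.78934251] 0.018993897747388466
```

View pics/side1.png

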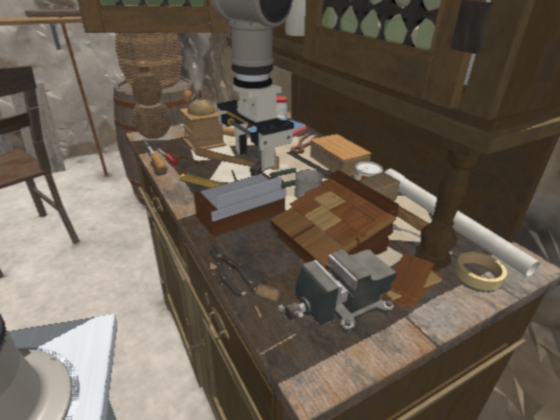

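View pics/top1.png

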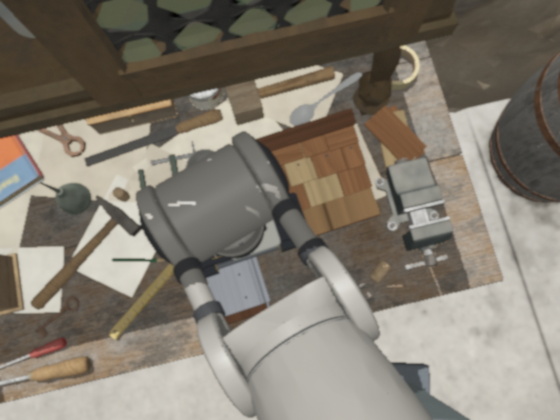

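>>> servo_tool --targets "4.6 3.5 10 0.01;4.6 3.5 15 0.01;0 0 10 0;0 0 0 0"

```text
time: 3.02
tool_pos: [0.4374, 0.3835, 0.1444]
tool_rot: [3.139, 0.006, -2.817]
contact_force: [-0.6, 0.2, -0.1]
opening: 0.0918
```

```bash
python3 - <<'E'
from go import *
from cell import cams
o=st();print(o["time"],o["tool_pos"],o["tool_rot"])
print(toolshift(*flash0((8.5,0,22))),yaw_err(q[2]))
p=cams.read_camera("side"); x=o["tool_pos"]
R=Ro.from_euler('xyz',o["tool_rot"]).as_matrix()
print(proj(p,x),flash0((8.5,0,22)))
f=lambda *P:np.array([flash0(a) for a in P]); 
L=[(f((0-3,-85,3),(95,-85,3),(95,85,3),(-3,85,3),(-3,-85,3),(-3,-85,-18),(-3,85,-18),(-3,85,3)),(0,255,0)),
   (np.array([x+R@[0,-.046,.014],x+R@[0,.046,.014]]),(0,0,255)),(f((8.5,0,33.5),(8.5,0,60)),(0,255,255))]
zoom(p,(190,310,110,240),4.6,"pics/s2.png",L)
E
```

```text
3.025 [0.43736068 0.38352975 0.14442332] [ 3.13862008  0.0063574  -2.81667539]
[ 0.63295782 -1.33019229 52.41662927] -0.008787435851310477
[[248.89160321 169.42515572]] [0.43745157 0.38232115 0.092     ]
```

View pics/s2.png

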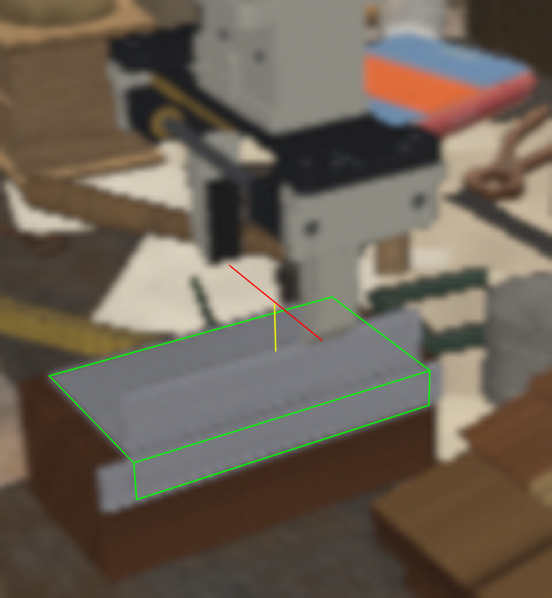

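>>> servo_tool --targets "0.5 -1.3 15 -0.005;0 0 15 0;0 0 13 0;0 0 6 0;0 0 2 0;0 0 0 0"

```text
time: 3.82
tool_pos: [0.4385, 0.3825, 0.0904]
tool_rot: [3.138, 0.008, -2.812]
contact_force: [-0.4, -0.1, -0.5]
opening: 0.092
```

```bash
python3 - <<'E'
from go import *
o=st();print(o["time"],o["tool_pos"],o["tool_rot"],o["contact_force"])
print(toolshift(*flash0((8.5,0,22))),yaw_err(q[2]))
E
```

```text
3.825 [0.43845471 0.38245243 0.09044234] [ 3.13832791  0.00764019 -2.81216414] [-0.37538945 -0.11381212 -0.4728754 ]
[ 0.97973955  0.20540842 -1.56452733] -0.004270140306095627
```

>>> servo_tool --targets "0 0 -1.5 0;0 0 0 0;0 0 0 0;0 0 0 0;0 0 0 0;0 0 0 0;0 0 0 0;0 0 0 0" --hand 0 --squeeze 35

```text
time: 4.82
tool_pos: [0.439, 0.3829, 0.0934]
tool_rot: [3.138, 0.01, -2.812]
contact_force: [-0.3, -0.2, 0.9]
opening: 0.0161
```

```bash
python3 - <<'E'
from go import *
o=st();print(o["time"],o["tool_pos"],o["tool_rot"],o["contact_force"],o["torque"],o["opening"])
print(toolshift(*flash0((8.5,0,22))),yaw_err(q[2]))
E
```

```text
4.825 [0.4390446  0.38287807 0.09337265] [ 3.13765322  0.01009374 -2.81217715] [-0.29175281 -0.19431526  0.93985736] [ 0.03478694 -0.01551928 -0.00885458] 0.01611892541993188
[ 1.70129893 -0.01698908  1.35548617] -0.0042683367684674955
```

>>> servo_tool --targets "0 0 0 0;0 0 0 0;0 0 0 0;0 0 0 0"

```text
time: 5.32
tool_pos: [0.439, 0.3829, 0.0934]
tool_rot: [3.138, 0.01, -2.812]
contact_force: [0.2, 0.7, 0.2]
opening: 0.0089
```

```bash
python3 - <<'E'
from go import *
o=st();print(o["time"],o["tool_pos"],o["tool_rot"],o["contact_force"],o["torque"],o["opening"])
print(toolshift(*flash0((8.5,0,22))),yaw_err(q[2]))
E
```

```text
5.325 [0.43899614 0.38294391 0.09335346] [ 3.13761577  0.01005433 -2.81215558] [0.20709661 0.72417986 0.18753741] [ 0.07592401  0.01963541 -0.04733834] 0.008868477787616902
[ 1.67650173 -0.09489996  1.33630931] -0.0042465434133083235
```

```bash
cat >> go.py <<'E'
def Tt(o): return T(o["tool_pos"],o["tool_rot"])
def save_grip():
    o=st(); F=np.eye(4);F[:3,:3]=Rz(q[2]);F[:3,3]=flash0((0,0,0)); R=Tt(o)
    a=R[:3,1]; F[:3,:3]=Rz(np.arctan2(a[1],a[0]))
    # rib centred between fingers along tool y
    G=np.linalg.inv(R)@F; np.save("G.npy",G); return G
def flash(o=None): # flashing pose in deck frame
    o=o or st(); G=np.load("G.npy")
    D=np.eye(4);D[:3,:3]=Rz(q[6])@Ro.from_euler('y',-.2).as_matrix();D[:3,3]=deckw((0,0,0))
    return np.linalg.inv(D)@Tt(o)@G, D
def rep():
    o=st(); M,D=flash(o)
    print("t %.2f"%o["time"],"tcp",o["tool_pos"].round(4),"rot",o["tool_rot"].round(4),"F",o["contact_force"].round(1),"M",o["torque"].round(2),"open",round(o["opening"]*1e3,1))
    print("flash in deck mm",(M[:3,3]*1e3).round(1),"rpy",Ro.from_matrix(M[:3,:3]).as_euler('xyz').round(3),"tuck",((M@[.095,0,0,1])[:3]*1e3).round(1))
    print("deck axes in tool:\n",(Tt(o)[:3,:3].T@D[:3,:3]).round(3))
    return o,M,D
E
python3 - <<'E'
from go import *
print(save_grip().round(4)); rep()
E
```

```text
[[ 0.      0.9999 -0.0101  0.0019]
 [ 1.      0.      0.004  -0.0087]
 [ 0.004  -0.0101 -0.9999  0.0233]
 [ 0.      0.      0.      1.    ]]
t 5.33 tcp [0.439  0.3829 0.0934] rot [ 3.1376  0.0101 -2.8122] F [0.2 0.7 0.2] M [ 0.08  0.02 -0.05] open 8.9
flash in deck mm [ -2.9 162.1  15.9] rpy [0.2   0.004 1.551] tuck [ -1.  257.1  15.5]
deck axes in tool:
 [[-0.982  0.021  0.189]
 [ 0.021  1.    -0.   ]
 [-0.189  0.004 -0.982]]
```

>>> servo_tool --targets "0 0 -10 0;0 0 -20 0;0 0 -30 0;0 0 -30 0;0 0 -20 0;0 0 -10 0;0 0 0 0"

```text
time: 6.2
tool_pos: [0.437, 0.3811, 0.2179]
tool_rot: [3.139, 0.007, -2.812]
contact_force: [0.8, -0.5, -2.6]
opening: 0.0089
```

```bash
python3 - <<'E'
from go import *
o,M,D=rep()
from cell import cams
for n in("top","side"):
    p=cams.read_camera(n);cv2.imwrite(f"pics/{n}3.png",p["color"][:,:,::-1])
E
```

```text
t 6.20 tcp [0.437  0.3811 0.2179] rot [ 3.139   0.0065 -2.812 ] F [ 0.8 -0.5 -2.6] M [-0.04  0.05 -0.03] open 8.9
flash in deck mm [ 19.3 161.1 138.5] rpy [0.203 0.005 1.551] tuck [ 21.2 256.1 138. ]
deck axes in tool:
 [[-0.981  0.021  0.192]
 [ 0.021  1.    -0.002]
 [-0.192  0.002 -0.981]]
```

View pics/side3.png

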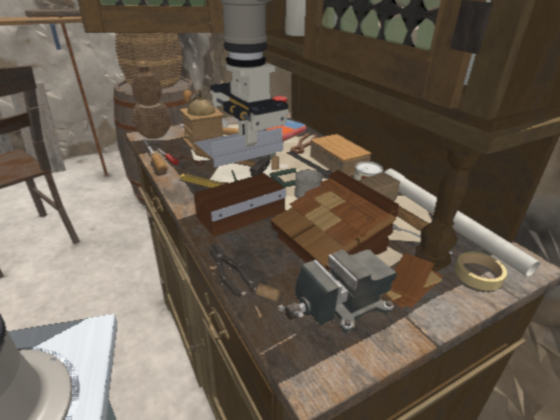

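>>> servo_tool --targets "0 0 0 0.12;0 0 0 0.17;0 0 0 0.17;0 0 0 0.17;0 0 0 0.17;0 0 0 0.17;0 0 0 0.17;0 0 0 0.17;0 0 0 0.14;0 0 0 0.08;0 0 0 0"

```text
time: 7.68
tool_pos: [0.4313, 0.3774, 0.2021]
tool_rot: [-3.119, 0.005, 1.891]
contact_force: [-0.6, 0.0, -2.3]
opening: 0.0088
```

```bash
cat >> go.py <<'E'
def want(P,yaw=None):
    """tool shift mm to bring the flashing's origin to deck-frame horizontal-world pos: world point"""
    o=st(); W=Tt(o)@np.load("G.npy"); return Tt(o)[:3,:3].T@(np.array(P)-W[:3,3])*1e3
def yawf():
    o=st(); W=Tt(o)@np.load("G.npy"); return np.arctan2(W[1,0],W[0,0])-q[6]
E
python3 - <<'E'
from go import *
rep(); u=np.array([np.cos(q[6]),np.sin(q[6]),0])
print("turn",yawf()); tgt=deckw((0,0,0))-.053*u+[0,0,.045]; print(tgt,want(tgt))
E
```

```text
t 7.67 tcp [0.4313 0.3774 0.2021] rot [-3.1194  0.0048  1.8905] F [-0.6  0.  -2.3] M [-0.11  0.03  0.04] open 8.8
flash in deck mm [  2.6 170.1 125.9] rpy [-0.001  0.226 -0.031] tuck [ 95.2 167.2 104.6]
deck axes in tool:
 [[ 0.029  1.    -0.011]
 [ 0.975 -0.03  -0.22 ]
 [-0.22  -0.004 -0.975]]
turn -0.030474784176813596
[0.45169317 0.20588237 0.1       ] [-170.55737775  -23.61496799   80.31468096]
```

>>> servo_tool --targets "-25 -3 0 -0.01;-30 -4 0 -0.01;-30 -4 5 -0.01;-30 -4 10 0;-30 -4 10 0;-20 -3 10 0;0 0 5 0;0 0 0 0"

```text
time: 8.68
tool_pos: [0.4646, 0.2095, 0.1578]
tool_rot: [-3.112, 0.003, 1.938]
contact_force: [-0.3, 0.4, -0.9]
opening: 0.0089
```

```bash
python3 - <<'E'
from go import *
from cell import cams
rep(); u=np.array([np.cos(q[6]),np.sin(q[6]),0])
print("turn",yawf()); tgt=deckw((0,0,0))-.053*u+[0,0,.020]; print(tgt,want(tgt))
o=st();W=Tt(o)@np.load("G.npy")
f=lambda *P:(np.c_[np.array(P)*1e-3,np.ones(len(P))]@W.T)[:,:3]
d=lambda *P:np.array([deckw(a) for a in P])
L=[(f((0-3,-85,3),(95,-85,3),(95,85,3),(-3,85,3),(-3,-85,3),(-3,-85,-18),(-3,85,-18),(-3,85,3)),(0,255,0)),(d((0,90,0),(55,90,0),(55,-90,0),(0,-90,0),(0,90,0)),(255,0,0))]
p=cams.read_camera("side");zoom(p,(220,400,120,280),4,"pics/s4.png",L)
p=cams.read_camera("top");zoom(p,(250,400,150,310),4,"pics/t4.png",L)
E
```

```text
t 8.68 tcp [0.4646 0.2095 0.1578] rot [-3.1118  0.0033  1.9377] F [-0.3  0.4 -0.9] M [-0.07  0.06 -0.02] open 8.9
flash in deck mm [-32.3   0.6  87.9] rpy [0.01  0.234 0.017] tuck [60.1  2.2 65.9]
deck axes in tool:
 [[-0.017  1.     0.   ]
 [ 0.974  0.017 -0.228]
 [-0.228 -0.004 -0.974]]
turn 0.01672285014809244
[0.45169317 0.20588237 0.075     ] [-0.35595283 -2.14414772 59.85495704]
```

View pics/s4.png

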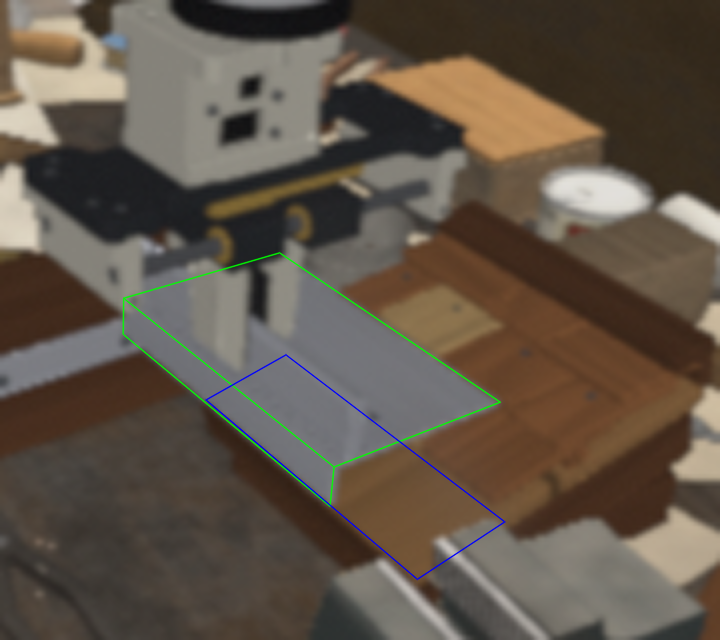

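View pics/t4.png

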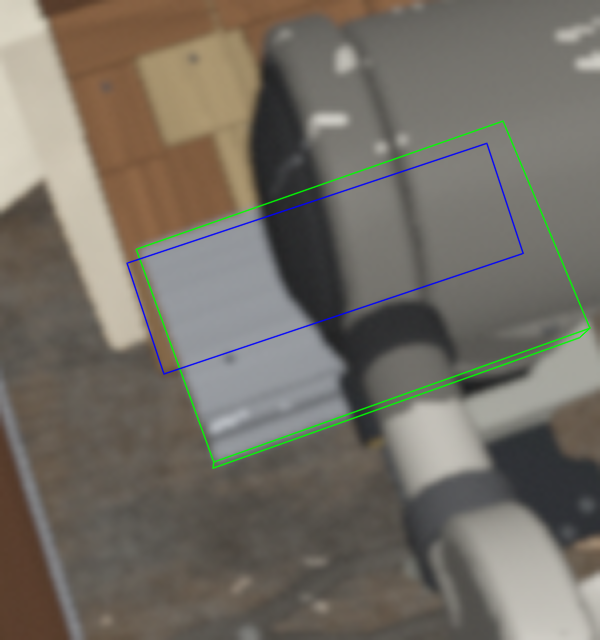

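>>> servo_tool --targets "0 -2 10 0.01;0 0 15 0.007;0 0 15 0;0 0 10 0;0 0 5 0;0 0 0 0"

```text
time: 9.52
tool_pos: [0.4607, 0.2109, 0.101]
tool_rot: [-3.115, 0.004, 1.924]
contact_force: [-0.6, 0.5, -2.6]
opening: 0.0091
```

```bash
python3 - <<'E'
from go import *
rep(); print("turn",yawf())
E
```

```text
t 9.53 tcp [0.4607 0.2109 0.101 ] rot [-3.1147  0.0038  1.924 ] F [-0.6  0.5 -2.6] M [-0.12  0.1   0.02] open 9.1
flash in deck mm [-46.5   3.4  32.9] rpy [0.007 0.231 0.003] tuck [45.9  3.7 11.1]
deck axes in tool:
 [[-0.004  1.    -0.003]
 [ 0.974  0.003 -0.225]
 [-0.225 -0.004 -0.974]]
turn 0.0029588681548501916
```

>>> servo_tool --targets "-3.5 0 4 0;0 0 4 0;0 0 3 0;0 0 2 0;0 0 2 0" --squeeze 60

```text
time: 10.15
tool_pos: [0.462, 0.2075, 0.0874]
tool_rot: [-3.117, 0.004, 1.924]
contact_force: [-6.1, -2.9, 11.8]
opening: 0.0085
```

```bash
python3 - <<'E'
from go import *
rep(); print("turn",yawf())
E
```

```text
t 10.15 tcp [0.462  0.2075 0.0874] rot [-3.1172  0.0039  1.9239] F [-6.1 -2.9 11.8] M [-0.36  0.29 -0.06] open 8.5
flash in deck mm [-49.1  -0.3  19.4] rpy [0.007 0.228 0.003] tuck [43.4 -0.  -2.1]
deck axes in tool:
 [[-0.004  1.    -0.003]
 [ 0.975  0.003 -0.222]
 [-0.222 -0.004 -0.975]]
turn 0.00292618737545991
```

>>> servo_tool --targets "0 0 1.5 0;0 0 1.5 0;0 0 1.5 0;0 0 1.5 0"

```text
time: 10.65
tool_pos: [0.4619, 0.2074, 0.0866]
tool_rot: [-3.121, 0.005, 1.925]
contact_force: [-7.2, -2.4, 12.0]
opening: 0.0084
```

```bash
python3 - <<'E'
from go import *
rep(); print("turn",yawf())
E
```

```text
t 10.65 tcp [0.4619 0.2074 0.0866] rot [-3.1215  0.0052  1.9247] F [-7.2 -2.4 12. ] M [-0.28  0.17 -0.08] open 8.4
flash in deck mm [-49.4  -0.3  18.7] rpy [0.006 0.224 0.004] tuck [43.3  0.  -2.5]
deck axes in tool:
 [[-0.005  1.    -0.004]
 [ 0.976  0.004 -0.218]
 [-0.218 -0.005 -0.976]]
turn 0.0036714754505946523
```

>>> servo_tool --targets "0 0 3 0;0 0 4 0;0 0 4 0;0 0 4 0;0 0 4 0;0 0 4 0"

```text
time: 11.4
tool_pos: [0.4601, 0.2069, 0.0735]
tool_rot: [-3.127, 0.007, 1.926]
contact_force: [-11.0, -3.6, 18.2]
opening: 0.0107
```

```bash
python3 - <<'E'
from go import *
rep(); print("turn",yawf())
E
```

```text
t 11.40 tcp [0.4601 0.2069 0.0735] rot [-3.1271  0.0068  1.9264] F [-11.   -3.6  18.2] M [-0.19  0.22  0.05] open 10.7
flash in deck mm [-53.7  -0.2   6. ] rpy [0.004 0.218 0.005] tuck [ 39.1   0.3 -14.5]
deck axes in tool:
 [[-0.007  1.    -0.006]
 [ 0.977  0.005 -0.213]
 [-0.213 -0.007 -0.977]]
turn 0.005338611472489041
```

```bash
python3 - <<'E'
from go import *
from cell import cams
o=st();W=Tt(o)@np.load("G.npy")
d=lambda *P:np.array([deckw(a) for a in P])
L=[(d((0,90,0),(55,90,0),(55,-90,0),(0,-90,0),(0,90,0)),(255,0,0))]
p=cams.read_camera("side");zoom(p,(230,360,150,270),5,"pics/s5.png",L)
p=cams.read_camera("top");zoom(p,(250,400,150,310),4,"pics/t5.png",L)
E
```

```text
(no output)
```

View pics/s5.png

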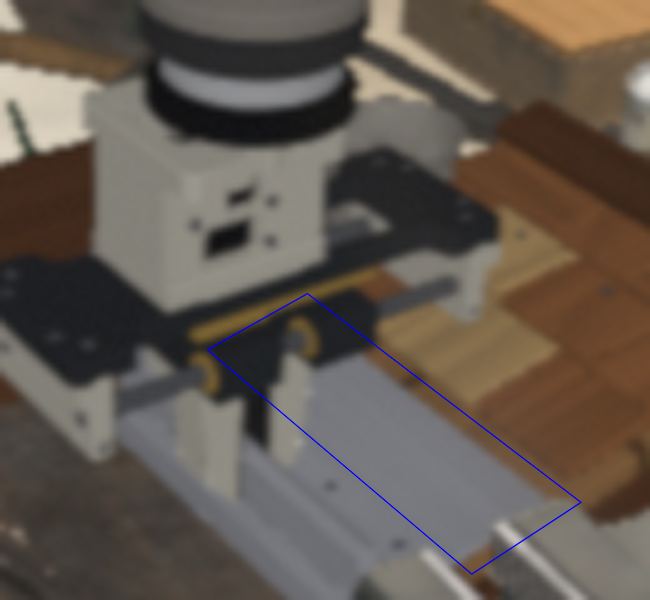

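View pics/t5.png

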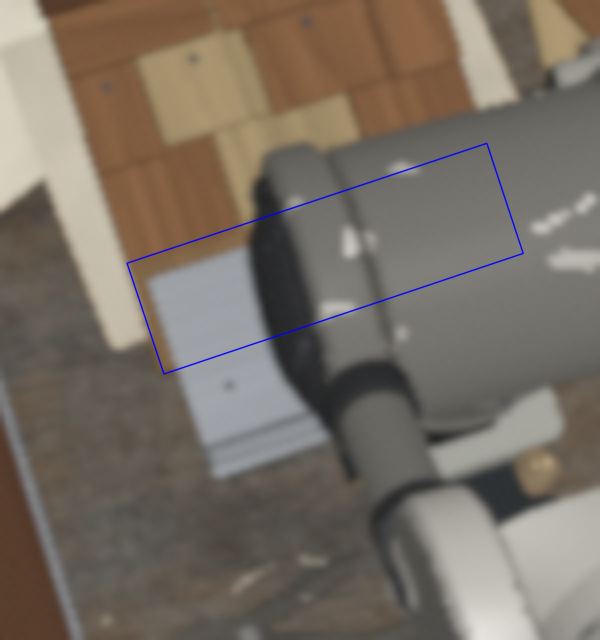

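>>> servo_tool --targets "0 0 4 0;0 0 4 0;0 0 4 0"

```text
time: 11.88
tool_pos: [0.4599, 0.2068, 0.0684]
tool_rot: [-3.132, 0.008, 1.927]
contact_force: [-15.8, -5.2, 34.9]
opening: 0.0114
```

```bash
python3 - <<'E'
from go import *
rep(); print("turn",yawf())
E
```

```text
t 11.88 tcp [0.4599 0.2068 0.0684] rot [-3.1323  0.0078  1.9273] F [-15.8  -5.2  34.9] M [-0.42  1.2   0.06] open 11.4
flash in deck mm [-54.8  -0.3   1.1] rpy [0.003 0.213 0.006] tuck [ 38.1   0.3 -19. ]
deck axes in tool:
 [[-0.008  1.    -0.006]
 [ 0.978  0.006 -0.208]
 [-0.208 -0.008 -0.978]]
turn 0.006292281064162908
```

```bash
cat > look.py <<'E'
import sys
from go import *
from cell import cams
def model(M=None):
    D=flash()[1]
    M=D if M is None else D@M
    f=lambda *P:(np.c_[np.array(P)*1e-3,np.ones(len(P))]@M.T)[:,:3]
    return [(f((0-3,-85,3),(95,-85,3),(95,85,3),(-3,85,3),(-3,-85,3),(-3,-85,-18),(-3,85,-18),(-3,85,3)),(0,255,0)),
     (f((4,-85,33.5),(13,-85,33.5),(13,85,33.5),(4,85,33.5),(4,-85,33.5),(4,-85,3),(4,85,3),(4,85,33.5)),(0,0,255))]
def look(tag,x,y=0,yaw=0,pit=0,z=0):
    M=T([x*1e-3,y*1e-3,z*1e-3],[0,pit,yaw])
    d=lambda *P:np.array([deckw(a) for a in P])
    L=[(d((0,90,0),(55,90,0),(55,-90,0),(0,-90,0),(0,90,0)),(255,0,0))]+model(M)
    p=cams.read_camera("side");pickle.dump(p,open(f"s{tag}.pkl","wb"));zoom(p,(230,370,165,295),5,f"pics/s{tag}.png",L);zoom(p,(230,370,165,295),5,f"pics/sn{tag}.png")
    p=cams.read_camera("top");pickle.dump(p,open(f"t{tag}.pkl","wb"));zoom(p,(270,400,190,290),6,f"pics/t{tag}.png",L);zoom(p,(270,400,190,290),6,f"pics/tn{tag}.png")
E
python3 -c "
from look import *
look('6',-54)"
```

```text
(no output)
```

View pics/s6.png

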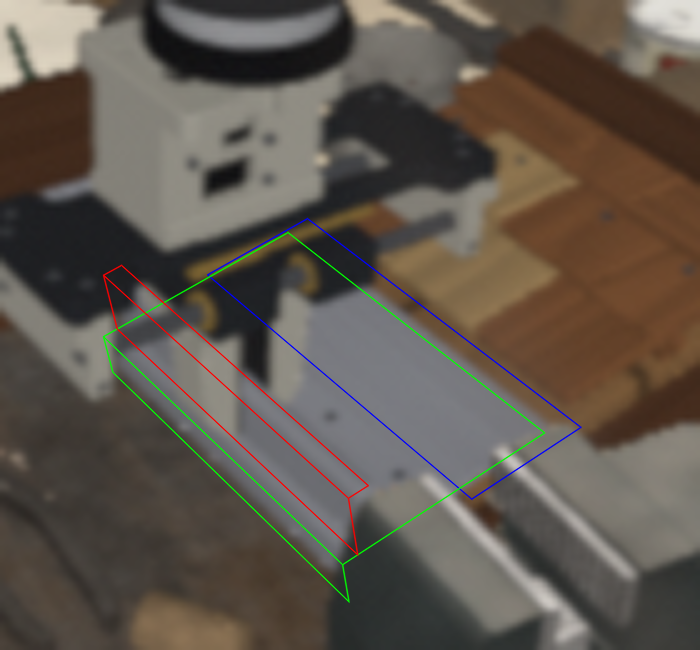

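View pics/t6.png

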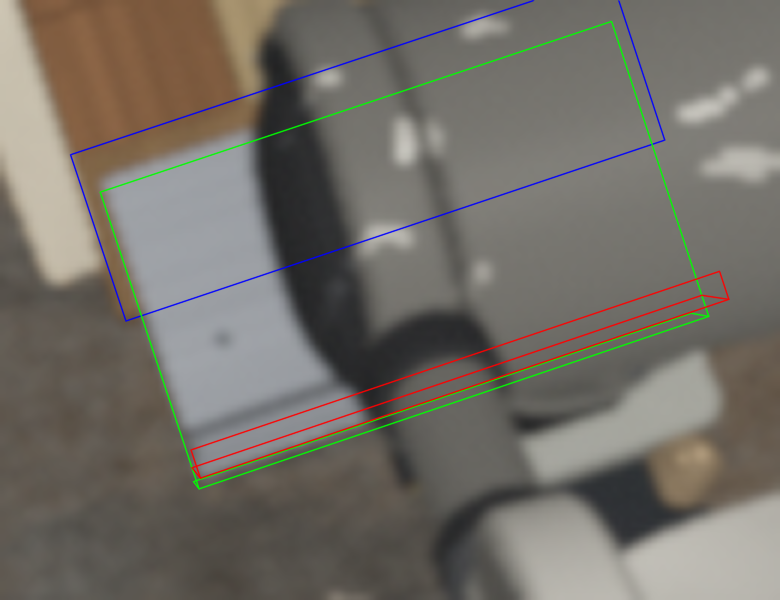

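View pics/sn6.png

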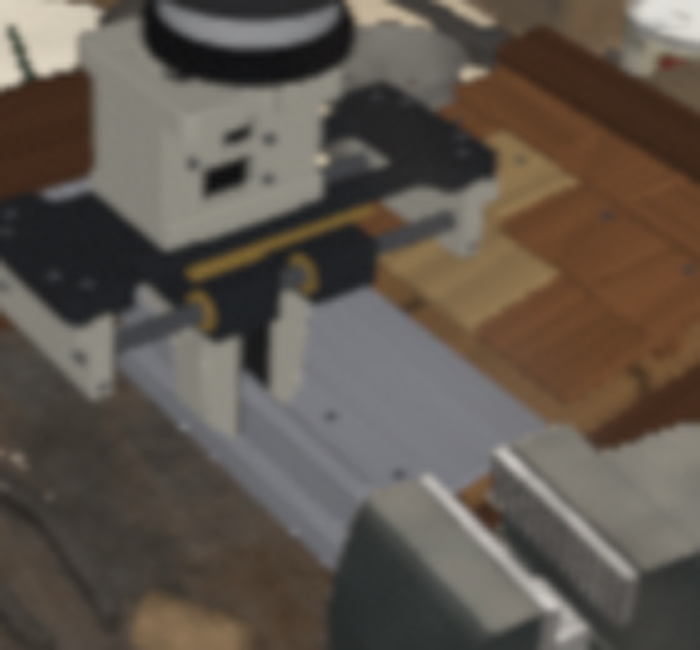

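>>> servo_tool --targets "0 0 0.5 0;0 5 -0.2 0;0 5 -0.2 0;0 5 -0.2 0"

```text
time: 12.48
tool_pos: [0.4682, 0.2104, 0.0739]
tool_rot: [-3.124, 0.008, 1.929]
contact_force: [-12.8, -5.0, 11.9]
opening: 0.0108
```

```bash
python3 -c "
from look import *
rep();print(yawf());look('7',-44)"
```

```text
t 12.47 tcp [0.4682 0.2104 0.0739] rot [-3.1242  0.0085  1.9288] F [-12.8  -5.   11.9] M [-0.48  0.94  0.02] open 10.8
flash in deck mm [-45.    0.2   4.8] rpy [0.003 0.221 0.008] tuck [ 47.7   0.9 -16.1]
deck axes in tool:
 [[-0.009  1.    -0.007]
 [ 0.976  0.008 -0.216]
 [-0.216 -0.009 -0.976]]
0.007734127813469938
```

View pics/s7.png

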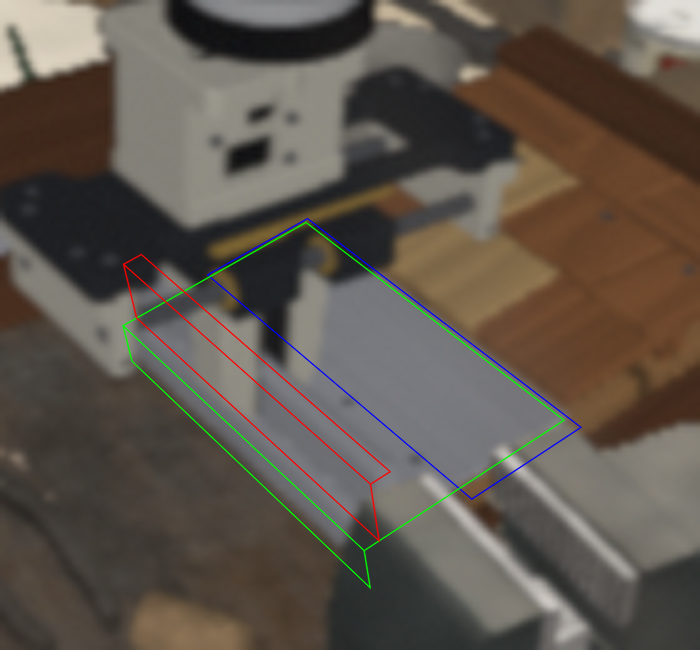

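View pics/t7.png

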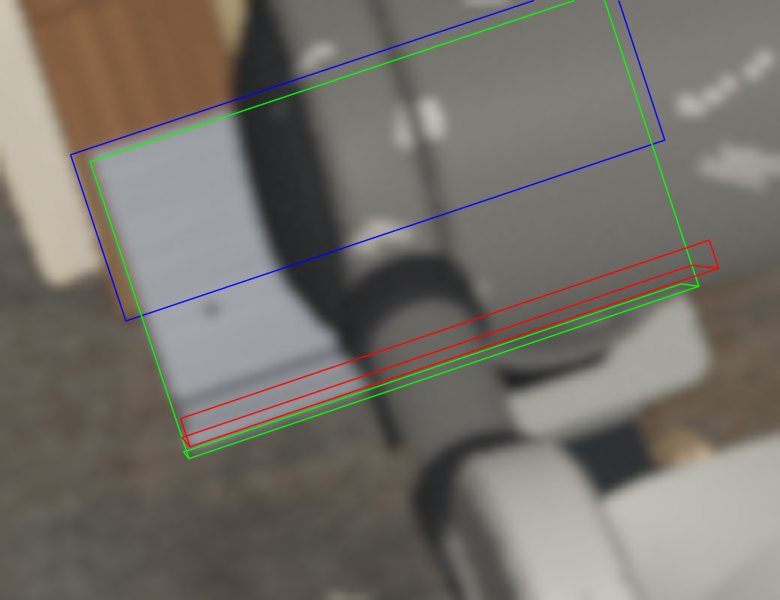

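>>> servo_tool --targets "0 0 2 0;0 5 0.6 -0.002;0 5 0.6 -0.002;0 5 0.6 -0.002"

```text
time: 13.08
tool_pos: [0.4763, 0.2137, 0.0742]
tool_rot: [-3.114, 0.009, 1.936]
contact_force: [-14.4, -6.6, 15.3]
opening: 0.0115
```

```bash
python3 -c "
from look import *
rep();print(yawf());look('8',-35)"
```

```text
t 13.07 tcp [0.4763 0.2137 0.0742] rot [-3.1137  0.0088  1.9361] F [-14.4  -6.6  15.3] M [-0.56  1.11 -0.07] open 11.5
flash in deck mm [-36.6   0.4   3.5] rpy [0.004 0.232 0.015] tuck [ 55.8   1.8 -18.3]
deck axes in tool:
 [[-0.017  1.    -0.006]
 [ 0.974  0.015 -0.226]
 [-0.226 -0.009 -0.974]]
0.01490462849728047
```

View pics/s8.png

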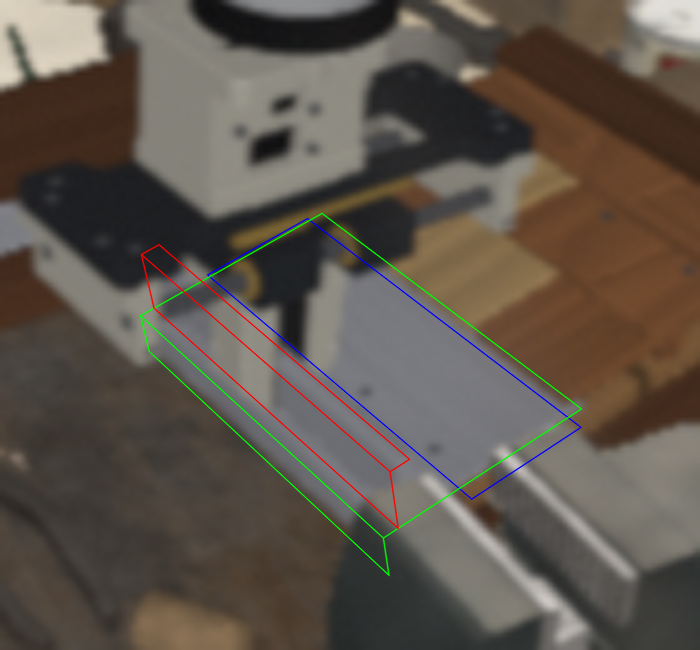

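View pics/t8.png

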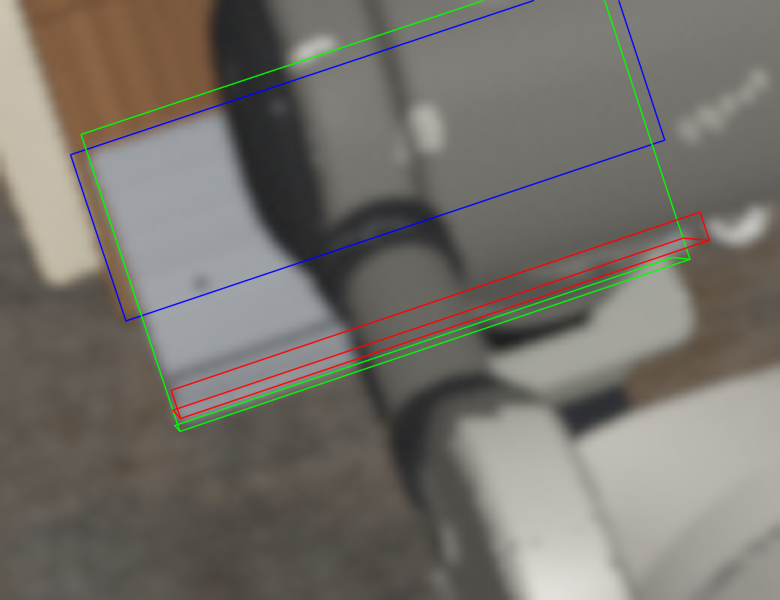

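>>> servo_tool --targets "0.3 5 0.6 0.002;0.3 5 0.6 0.002;0.3 5 0.6 0.002;0.3 5 0.6 0.002"

```text
time: 13.68
tool_pos: [0.485, 0.2184, 0.0757]
tool_rot: [-3.095, 0.01, 1.929]
contact_force: [-14.5, -6.9, 17.6]
opening: 0.0118
```

```bash
python3 -c "
from look import *
rep();print(yawf());look('9',-22)"
```

```text
t 13.68 tcp [0.485  0.2184 0.0757] rot [-3.0945  0.0101  1.9293] F [-14.5  -6.9  17.6] M [-0.63  1.26  0.  ] open 11.8
flash in deck mm [-27.1   1.8   3.3] rpy [0.002 0.251 0.008] tuck [ 64.9   2.6 -20.3]
deck axes in tool:
 [[-0.01   1.    -0.008]
 [ 0.97   0.008 -0.245]
 [-0.244 -0.01  -0.97 ]]
0.007916972764010044
```

View pics/s9.png

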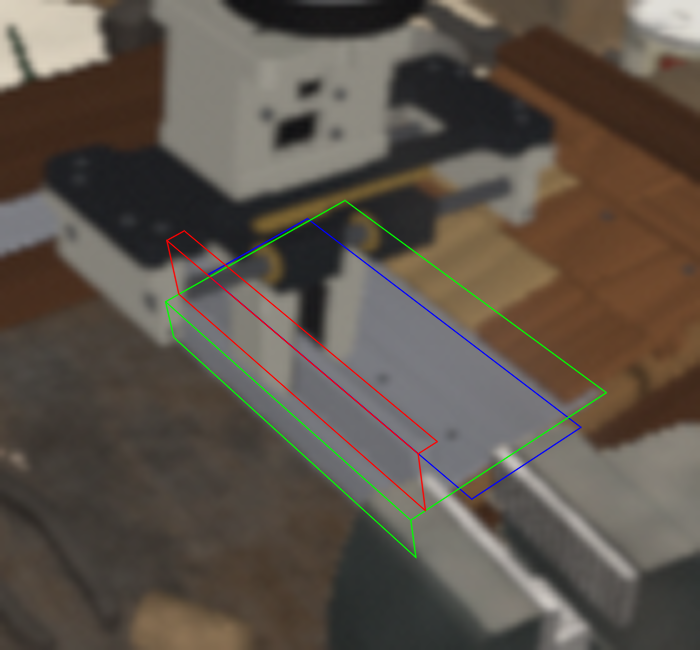

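View pics/t9.png

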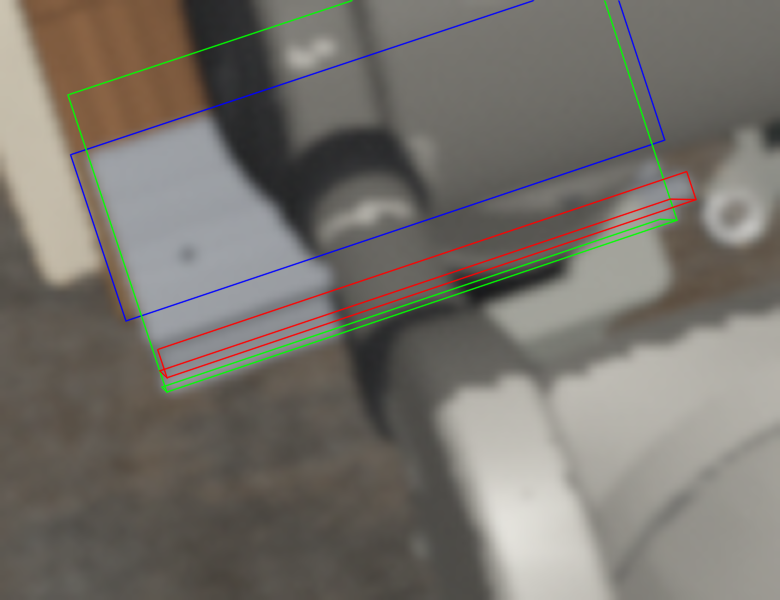

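>>> servo_tool --targets "-0.3 6 0 0.001;-0.3 6 0 0.001;0 6 0 0.001;0 6 0 0.001"

```text
time: 14.28
tool_pos: [0.4973, 0.2231, 0.0801]
tool_rot: [-3.074, 0.01, 1.927]
contact_force: [-16.3, -6.7, 17.9]
opening: 0.012
```

```bash
python3 -c "
from look import *
rep();print(yawf());look('10',-13)"
```

```text
t 14.28 tcp [0.4973 0.2231 0.0801] rot [-3.0736  0.0105  1.9271] F [-16.3  -6.7  17.9] M [-0.58  1.42  0.02] open 12.0
flash in deck mm [-13.7   2.1   5.2] rpy [0.001 0.272 0.006] tuck [ 77.8   2.6 -20.3]
deck axes in tool:
 [[-0.008  1.    -0.009]
 [ 0.964  0.005 -0.265]
 [-0.265 -0.011 -0.964]]
0.00541640273480587
```

View pics/s10.png

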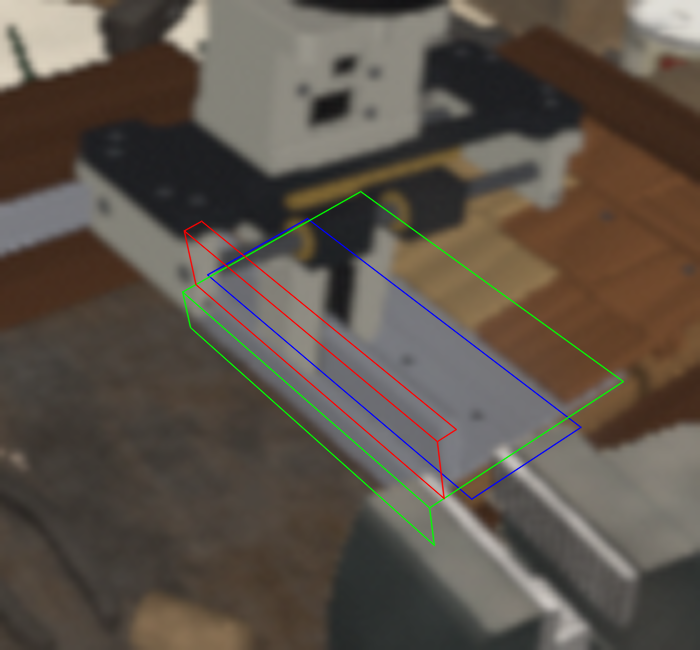

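View pics/t10.png

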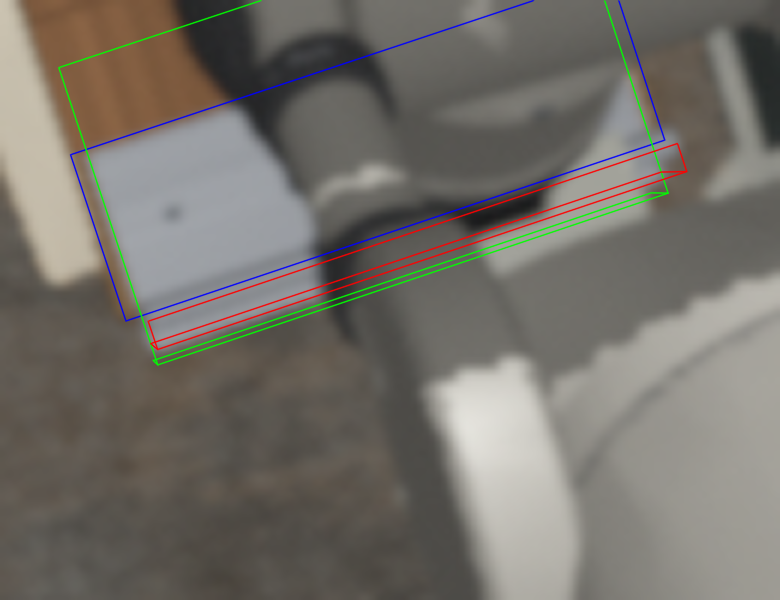

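```bash
python3 -c "
from look import *
p=pickle.load(open('s10.pkl','rb'));zoom(p,(280,350,205,275),10,'pics/z1.png')
p=pickle.load(open('t10.pkl','rb'));zoom(p,(275,335,205,255),12,'pics/z2.png')"
```

```text
(no output)
```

View pics/z1.png

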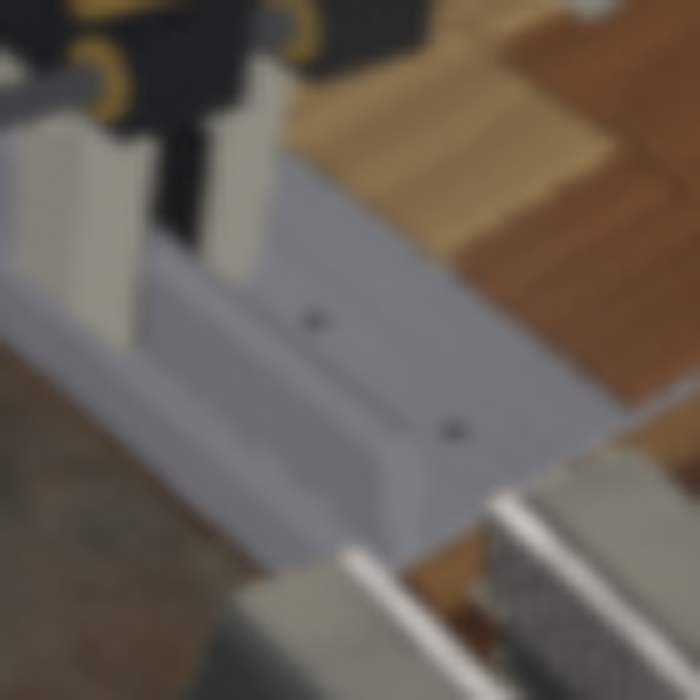

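View pics/z2.png

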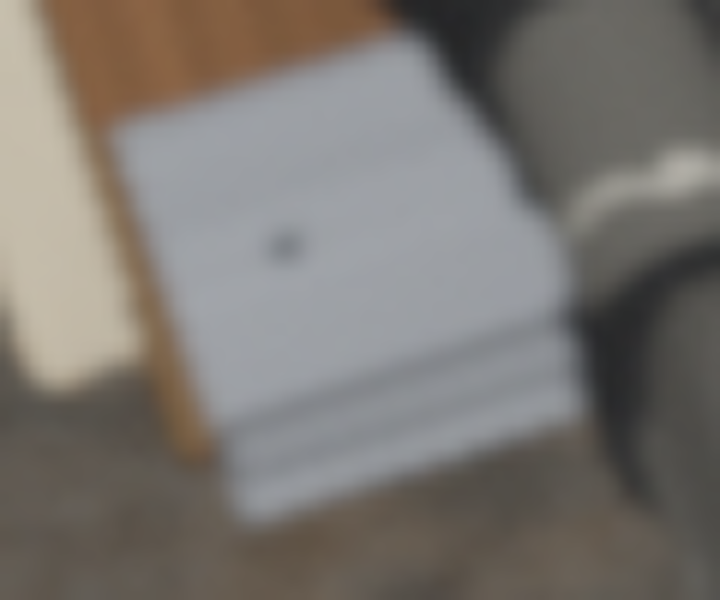

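```bash
python3 -c "
from look import *
ims=[]
ps=pickle.load(open('s10.pkl','rb'));pt=pickle.load(open('t10.pkl','rb'))
for i,pit in enumerate((0,.05)):
    c,s=np.cos(pit),np.sin(pit)
    M=T([-.0095,-.0005,.095*s],[0,pit,0])
    zoom(ps,(285,350,210,270),6,f'pics/za{i}.png',model(M));zoom(pt,(275,335,200,255),6.5,f'pics/zb{i}.png',model(M))
a=np.vstack([np.hstack([cv2.imread(f'pics/za{i}.png') for i in (0,1)]) ]); cv2.imwrite('pics/za.png',a)
a=np.hstack([cv2.imread(f'pics/zb{i}.png') for i in (0,1)]);cv2.imwrite('pics/zb.png',a)
"
```

```text
(no output)
```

View pics/za.png

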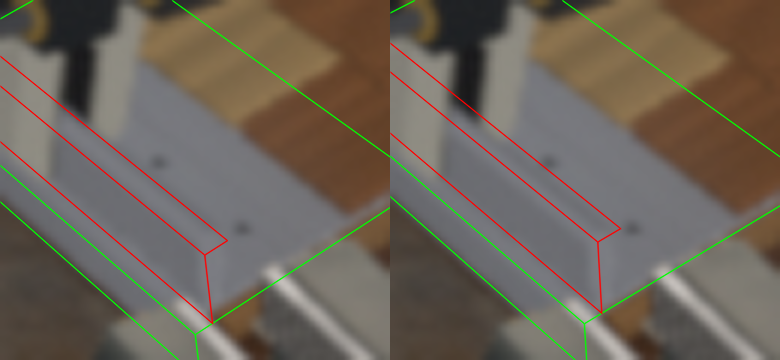

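View pics/zb.png

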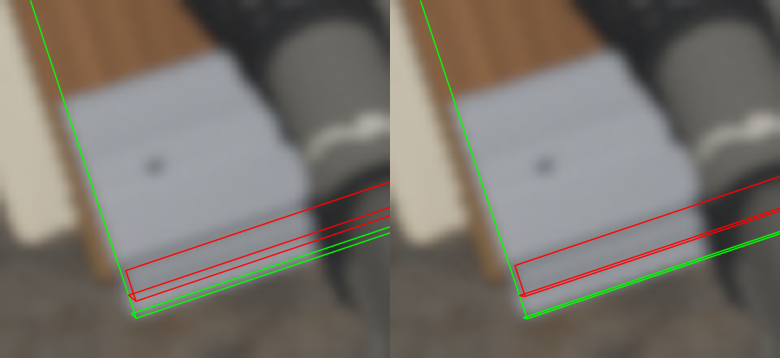

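>>> servo_tool --targets "0.2 5 -0.8 0;0.2 5 -0.8 0;0 5 -0.8 0"

```text
time: 14.75
tool_pos: [0.5042, 0.2264, 0.0857]
tool_rot: [-3.059, 0.011, 1.928]
contact_force: [-17.3, -7.2, 13.5]
opening: 0.0116
```

```bash
cat >> look.py <<'E'
def pair(tag,x,y=0,pit=0,yaw=0):
    s=np.sin(pit); M=T([x*1e-3,y*1e-3,.095*s],[0,pit,yaw])
    d=lambda *P:np.array([deckw(a) for a in P])
    L=[(d((0,90,0),(55,90,0),(55,-90,0),(0,-90,0),(0,90,0)),(255,0,0))]+model(M)
    ps=cams.read_camera("side");pickle.dump(ps,open(f"s{tag}.pkl","wb"));pt=cams.read_camera("top");pickle.dump(pt,open(f"t{tag}.pkl","wb"))
    zoom(ps,(285,350,210,270),6,'pics/_a.png',L);zoom(pt,(275,340,195,255),6,'pics/_b.png',L)
    zoom(ps,(285,350,210,270),6,'pics/_c.png');zoom(pt,(275,340,195,255),6,'pics/_d.png')
    r=lambda n:cv2.imread(f'pics/_{n}.png')
    cv2.imwrite(f"pics/p{tag}.png",cv2.resize(np.vstack([np.hstack([r('a'),r('b')]),np.hstack([r('c'),r('d')])]),(650,600)))
E
python3 -c "
from look import *
rep();print(yawf());pair('11',-2,0,.05)"
```

```text
t 14.75 tcp [0.5042 0.2264 0.0857] rot [-3.0587  0.0109  1.9281] F [-17.3  -7.2  13.5] M [-0.74  1.9  -0.09] open 11.6
flash in deck mm [-5.5  2.8  9.4] rpy [0.    0.287 0.006] tuck [ 85.6   3.4 -17.5]
deck axes in tool:
 [[-0.009  1.    -0.009]
 [ 0.96   0.006 -0.279]
 [-0.279 -0.011 -0.96 ]]
0.006244360232282309
```

View pics/p11.png

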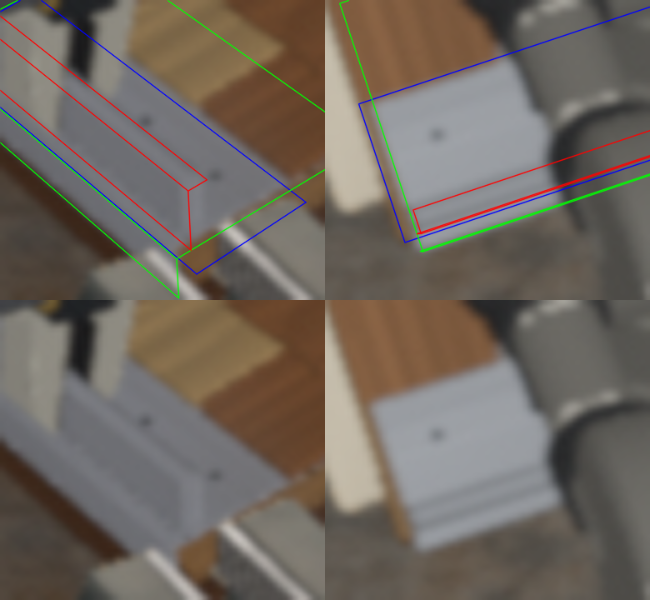

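>>> servo_tool --targets "0 -0.5 3 0;0 -1 4 0;0 -1.5 4 0;0 -2 4 0"

```text
time: 15.35
tool_pos: [0.5037, 0.2264, 0.083]
tool_rot: [-3.08, 0.012, 1.928]
contact_force: [-5.7, -0.7, 18.7]
opening: 0.0116
```

```bash
python3 -c "
from look import *
rep();print(yawf());pair('12',-4,0,.03)"
```

```text
t 15.35 tcp [0.5037 0.2264 0.083 ] rot [-3.0798  0.0116  1.9278] F [-5.7 -0.7 18.7] M [ 0.26 -0.33 -0.02] open 11.6
flash in deck mm [-6.   2.9  6.6] rpy [-0.     0.266  0.006] tuck [ 85.6   3.5 -18.3]
deck axes in tool:
 [[-0.009  1.    -0.01 ]
 [ 0.966  0.006 -0.259]
 [-0.259 -0.012 -0.966]]
0.00610481206036434
```

View pics/p12.png

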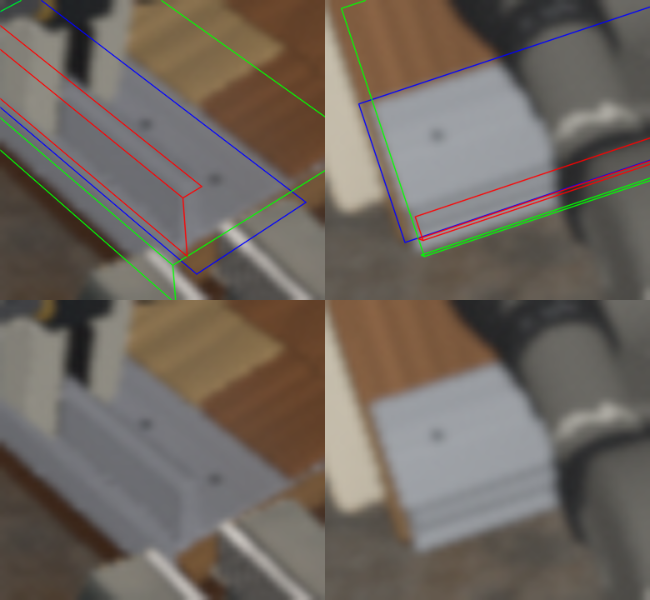

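>>> servo_tool --targets "0 -2 4 0;0 -2 4 0;0 -2 4 0;0 -2 4 0;0 -2 4 0;0 -2 4 0"

```text
time: 16.2
tool_pos: [0.5033, 0.2263, 0.0807]
tool_rot: [-3.123, 0.013, 1.927]
contact_force: [-7.7, -1.5, 20.9]
opening: 0.011
```

```bash
python3 -c "
from look import *
rep();print(yawf())"
```

```text
t 16.20 tcp [0.5033 0.2263 0.0807] rot [-3.1226  0.0132  1.927 ] F [-7.7 -1.5 20.9] M [ 0.1   0.09 -0.04] open 11.0
flash in deck mm [-6.   3.   3.8] rpy [-0.002  0.223  0.006] tuck [ 86.6   3.5 -17.2]
deck axes in tool:
 [[-0.009  1.    -0.012]
 [ 0.976  0.006 -0.217]
 [-0.217 -0.013 -0.976]]
0.005848597354793261
```

>>> servo_tool --targets "0 -2 4 0;0 -2 4 0;0 -2 4 0;0 -2 4 0;0 -2 4 0;0 -2 4 0;0 -2 4 0;0 -2 4 0"

```text
time: 17.2
tool_pos: [0.503, 0.2262, 0.0787]
tool_rot: [3.106, 0.015, 1.926]
contact_force: [-8.5, -2.4, 26.2]
opening: 0.0106
```

```bash
python3 -c "
from look import *
rep();print(yawf());pair('13',-7,0,.0)"
```

```text
t 17.20 tcp [0.503  0.2262 0.0787] rot [3.1057 0.0155 1.9264] F [-8.5 -2.4 26.2] M [-0.02  0.55 -0.04] open 10.6
flash in deck mm [-5.6  2.9  1.2] rpy [-0.004  0.168  0.006] tuck [ 88.1   3.5 -14.7]
deck axes in tool:
 [[-0.008  1.    -0.014]
 [ 0.987  0.006 -0.163]
 [-0.163 -0.015 -0.986]]
0.005961983117377168
```

View pics/p13.png

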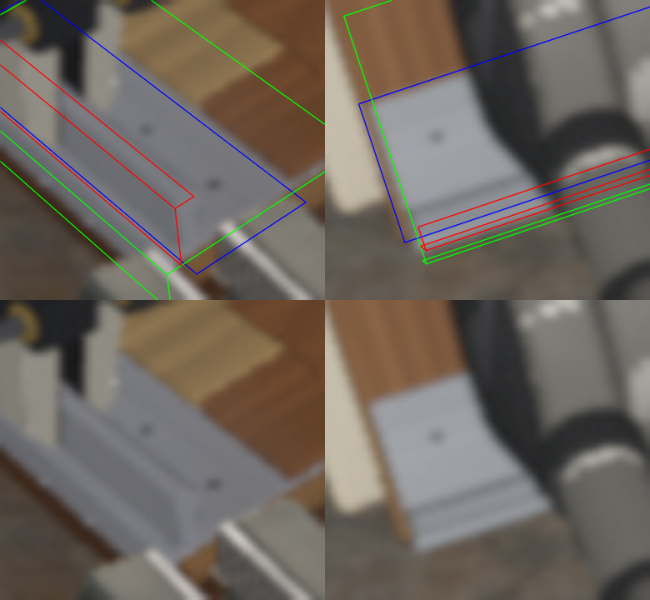

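>>> servo_tool --targets "0 -2 4 0;0 -2 4 0;0 -2 4 0;0 -2 4 0;0 -2 4 0;0 -2 4 0;0 -2 4 0;0 -2 4 0;0 -2 4 0;0 -2 4 0"

```text
time: 18.55
tool_pos: [0.5028, 0.2261, 0.0785]
tool_rot: [3.04, 0.019, 1.926]
contact_force: [-9.8, -2.0, 28.1]
opening: 0.0097
```

```bash
python3 -c "
from look import *
rep();print(yawf());pair('14',-4,0,.0)"
```

```text
t 18.55 tcp [0.5028 0.2261 0.0785] rot [3.0402 0.0188 1.926 ] F [-9.8 -2.  28.1] M [-0.11  0.68 -0.09] open 9.7
flash in deck mm [-4.4  2.9  0.3] rpy [-0.007  0.103  0.007] tuck [90.1  3.5 -9.5]
deck axes in tool:
 [[-0.009  1.    -0.017]
 [ 0.995  0.007 -0.098]
 [-0.098 -0.018 -0.995]]
0.006898918365548734
```

View pics/p14.png

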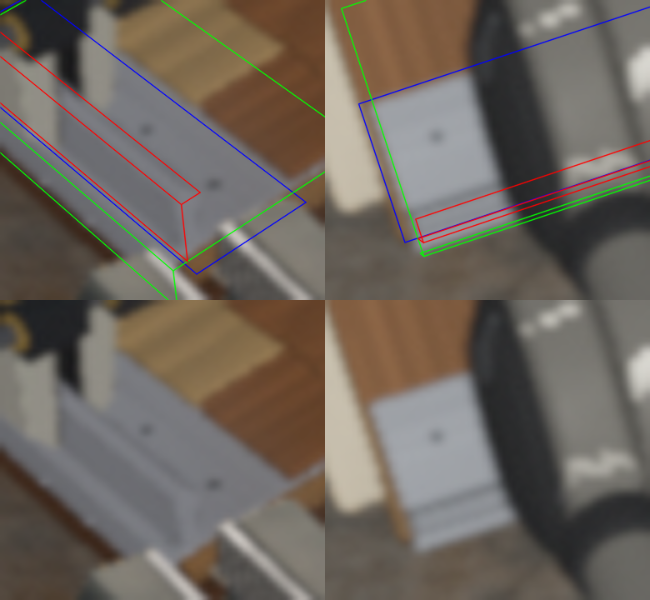

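>>> servo_tool --targets "0 -2 4 0;0 -2 4 0;0 -2 4 0;0 -2 4 0;0 -2 4 0;0 -2 4 0;0 -2 4 0;0 -2 4 0;0 -2 4 0;0 -2 4 0;0 -2 4 0"

```text
time: 20.02
tool_pos: [0.5027, 0.2261, 0.078]
tool_rot: [2.972, 0.022, 1.924]
contact_force: [-14.1, -4.7, 31.6]
opening: 0.0087
```

```bash
python3 -c "
from look import *
rep();print(yawf());pair('15',-4,0,.0)"
```

```text
t 20.02 tcp [0.5027 0.2261 0.078 ] rot [2.9718 0.022  1.9241] F [-14.1  -4.7  31.6] M [-0.24  1.02 -0.17] open 8.7
flash in deck mm [-3.   2.9 -0.9] rpy [-0.011  0.034  0.007] tuck [91.9  3.5 -4.1]
deck axes in tool:
 [[-0.007  1.    -0.021]
 [ 1.     0.007 -0.03 ]
 [-0.03  -0.021 -0.999]]
0.006854338193598597
```

View pics/p15.png

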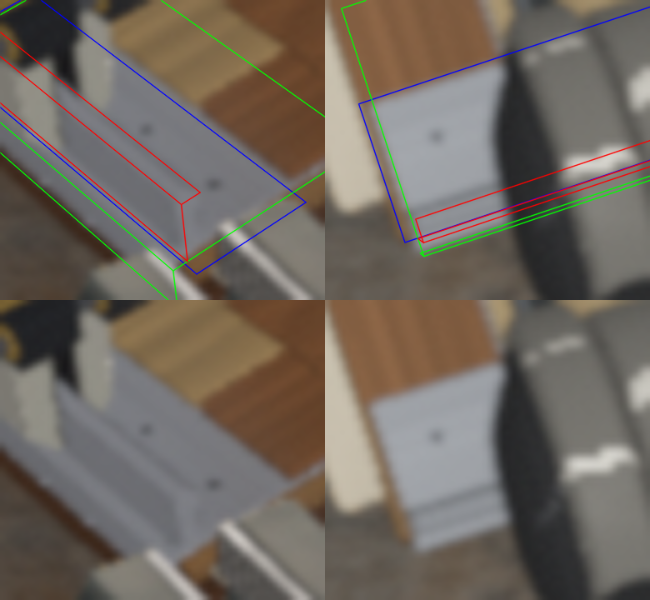

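>>> servo_tool --targets "0 3 0 0;0 4 0 0;0 5 0 0;0 5 0.5 0"

```text
time: 20.62
tool_pos: [0.5028, 0.2262, 0.0788]
tool_rot: [3.007, 0.022, 1.924]
contact_force: [-21.5, -11.0, 19.9]
opening: 0.009
```

```bash
python3 -c "
from look import *
rep();print(yawf());pair('16',0,0,.0)"
```

```text
t 20.62 tcp [0.5028 0.2262 0.0788] rot [3.0067 0.022  1.9242] F [-21.5 -11.   19.9] M [-1.12  2.22 -0.16] open 9.0
flash in deck mm [-3.5  2.9  0.2] rpy [-0.011  0.069  0.006] tuck [91.3  3.5 -6.4]
deck axes in tool:
 [[-0.008  1.    -0.021]
 [ 0.998  0.006 -0.065]
 [-0.065 -0.021 -0.998]]
0.006180489928338029
```

View pics/p16.png

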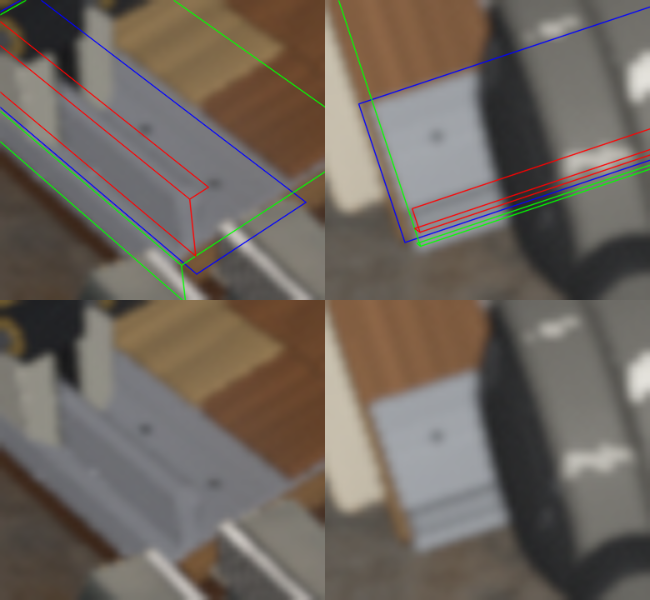

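```bash
python3 -c "
from look import *
p=pickle.load(open('t16.pkl','rb'));zoom(p,(280,320,210,250),16,'pics/z3.png')
p=pickle.load(open('s16.pkl','rb'));zoom(p,(262,340,210,270),10,'pics/z4.png')"
```

```text
(no output)
```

View pics/z3.png

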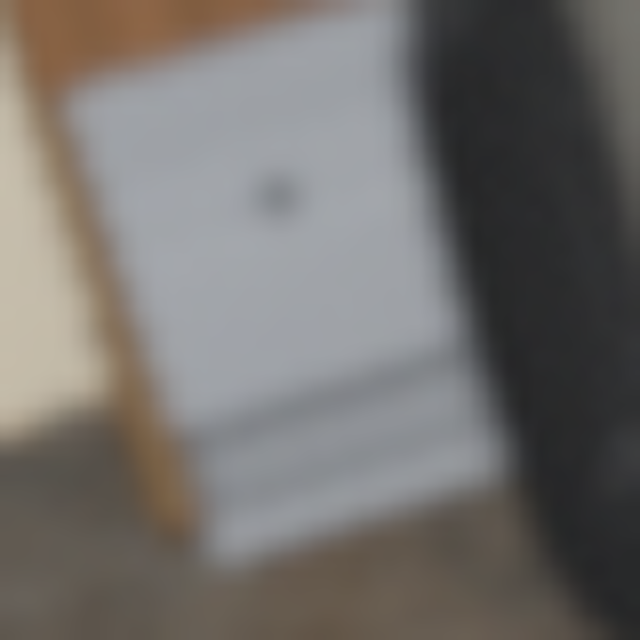

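View pics/z4.png

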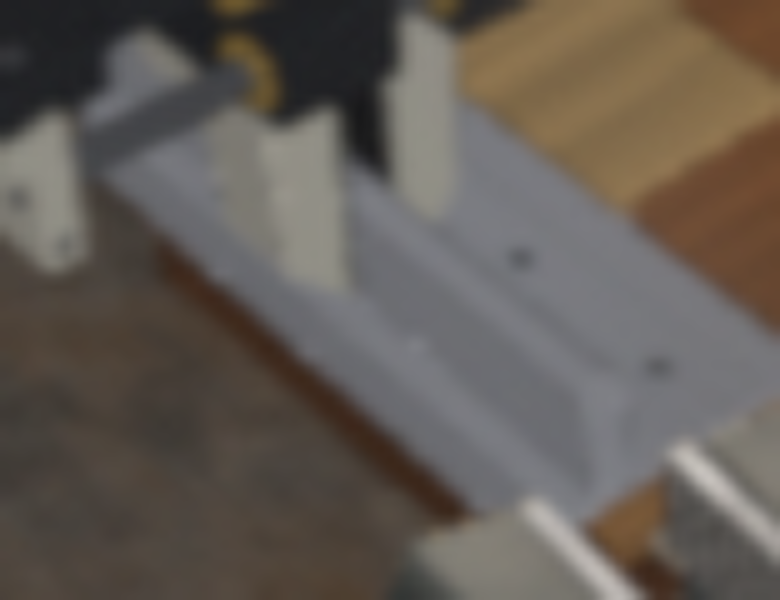

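```bash
cat > edge.py <<'E'
from look import *
def edge(p,a,b,half=4,n=60,vec=None):
    """subpixel max-gradient near the segment a-b (px); returns fitted line through points"""
    g=cv2.GaussianBlur(p["color"].astype(np.float32),(0,0),.7)
    a=np.array(a,float);b=np.array(b,float);d=(b-a)/np.linalg.norm(b-a);nrm=np.array([-d[1],d[0]])
    s=np.arange(-half,half+.01,.1);pts=[]
    for t in np.linspace(0,1,n):
        c=a+t*(b-a);q=c+s[:,None]*nrm
        pr=cv2.remap(g,q[:,0].astype(np.float32)[None],q[:,1].astype(np.float32)[None],cv2.INTER_LINEAR)[0]
        G=np.linalg.norm(np.gradient(pr,axis=0),axis=1);G[:3]=0;G[-3:]=0
        w=G**4; pts.append(c+nrm*(w@s/w.sum()))
    pts=np.array(pts,np.float32)
    vx,vy,x0,y0=cv2.fitLine(pts,cv2.DIST_HUBER,0,.01,.01).ravel()
    r=(pts-[x0,y0])@[-vy,vx]
    return np.array([vx,vy]),np.array([x0,y0]),np.abs(r).mean()
def at(line,t): return line[1]+line[0]*t
E
python3 - <<'E'
from edge import *
t0=pickle.load(open("top0.pkl","rb"));t=pickle.load(open("t16.pkl","rb"))
z=lambda u,v:((u+.5)/16-.5+280,(v+.5)/16-.5+210)
e=edge(t0,(292,240.8),(376,214.9),3); el=edge(t0,(288,239),(284,227),3)
l=edge(t,z(230,555),z(490,480),3); fl=edge(t,z(80,130),z(180,430),2); wl=edge(t,z(60,150),z(140,440),2)
for n,L in zip(("eave0","deckleft0","lip","flashleft","woodleft"),(e,el,l,fl,wl)): print(n,"ang",np.degrees(np.arctan2(L[0][1],L[0][0])).round(2),L[1].round(2),L[2].round(2))
# in world: intersect with planes
D=flash()[1]
def todeck(p,uv,zd):
    R=np.array(p["R"]);tt=np.array(p["t"]);K=np.array(p["K"])
    d=R.T@np.linalg.solve(K,[uv[0],uv[1],1]);c=-R.T@tt
    c=np.linalg.inv(D)@np.r_[c,1];d=D[:3,:3].T@d
    return (c[:3]+d*(zd-c[2])/d[2])*1e3
for n,p,L,zd in (("eave0",t0,e,0),("left0",t0,el,0),("lip",t,l,.003),("flashleft",t,fl,.003),("woodleft",t,wl,0)):
    a=todeck(p,at(L,-8),zd);b=todeck(p,at(L,8),zd); v=b-a
    print(n,a.round(1),b.round(1),"ang",np.degrees(np.arctan2(v[1],v[0])).round(2))
E
```

```text
eave0 ang -18.3 [338.91 226.59] 0.16
deckleft0 ang 72.02 [286.62 233.65] 0.16
lip ang -17.91 [301.79 242.28] 0.02
flashleft ang 73.02 [287.46 227.1 ] 0.07
woodleft ang 71.95 [284.74 226.14] 0.34
eave0 [0.3 8.4 0. ] [  0.2 -22.    0. ] ang -90.25
left0 [34.1 91.2  0. ] [ 3.9 91.5  0. ] ang 179.57
lip [-5.1 84.6  3. ] [-5.5 54.5  3. ] ang -90.66
flashleft [45.3 85.7  3. ] [15.3 86.4  3. ] ang 178.57
woodleft [48.6 90.1  0. ] [18.5 90.3  0. ] ang 179.63
```

```bash
cat >> edge.py <<'E'
D=flash()[1]
def todeck(p,uv,zd):
    R=np.array(p["R"]);tt=np.array(p["t"]);K=np.array(p["K"])
    d=R.T@np.linalg.solve(K,[uv[0],uv[1],1]);c=-R.T@tt
    c=np.linalg.inv(D)@np.r_[c,1];d=D[:3,:3].T@d
    return (c[:3]+d*(zd-c[2])/d[2])*1e3
E
python3 - <<'E'
from edge import *
t=pickle.load(open("t16.pkl","rb"));s=pickle.load(open("s16.pkl","rb"))
z=lambda u,v:((u+.5)/16-.5+280,(v+.5)/16-.5+210)
l=edge(t,z(230,555),z(490,480),3)
for zd in(.0,.003,.008,.012): print(zd,todeck(t,l[1],zd).round(1))
# side: lip lower edge, rib top edges
y=lambda u,v:((u+.5)/10-.5+262,(v+.5)/10-.5+210)
for n,a,b in (("lipbottom",(230,280),(450,505)),("lipTop?",(350,305),(550,480))):
    L=edge(s,y(*a),y(*b),2.5); print(n,L[1].round(2),np.degrees(np.arctan2(L[0][1],L[0][0])),L[2])
    for zd in(-.022,-.018,-.014,-.010,0,.003,.008): print(zd,todeck(s,L[1],zd).round(1))
E
```

```text
0.0 [-5.5 69.3  0. ]
0.003 [-5.3 69.5  3. ]
0.008 [-4.9 69.9  8. ]
0.012 [-4.6 70.1 12. ]
lipbottom [296.67 249.5 ] 41.81098 0.07100708
-0.022 [ -2.9  -4.1 -22. ]
-0.018 [ -5.   -7.6 -18. ]
-0.014 [ -7.  -11.1 -14. ]
-0.01 [ -9.1 -14.6 -10. ]
0 [-14.1 -23.3   0. ]
0.003 [-15.7 -25.9   3. ]
0.008 [-18.2 -30.3   8. ]
lipTop? [306.71 248.74] 40.55848 0.29871452
-0.022 [ 13.6 -16.7 -22. ]
-0.018 [ 11.5 -20.1 -18. ]
-0.014 [  9.3 -23.5 -14. ]
-0.01 [  7.2 -26.9 -10. ]
0 [  1.8 -35.4   0. ]
0.003 [  0.2 -37.9   3. ]
0.008 [ -2.5 -42.2   8. ]
```

```bash
python3 - <<'E'
from edge import *
s0=pickle.load(open("side0.pkl","rb"));s=pickle.load(open("s16.pkl","rb"));t0=pickle.load(open("top0.pkl","rb"))
a=proj(s0,deckw((0,80,0)))[0];b=proj(s0,deckw((0,-40,0)))[0];L=edge(s0,a,b,2.5)
print("eave side0",L[2],todeck(s0,L[1],0).round(2),todeck(s0,at(L,-15),0).round(2),todeck(s0,at(L,15),0).round(2))
a=proj(s,deckw((0,60,-26)))[0];b=proj(s,deckw((0,0,-26)))[0]; zoom(s,(262,322,215,270),10,"pics/z5.png",[(np.array([deckw((0,90,-26)),deckw((0,-90,-26))]),(0,255,0)),(np.array([deckw((0,90,-18)),deckw((0,-90,-18))]),(255,0,0)),(np.array([deckw((-3,90,-18)),deckw((-3,-90,-18))]),(0,0,255))])
zoom(s0,(262,322,215,270),10,"pics/z6.png",[(np.array([deckw((0,90,-26)),deckw((0,-90,-26))]),(0,255,0)),(np.array([deckw((0,90,0)),deckw((0,-90,0))]),(255,0,0))])
e=edge(t0,(292,240.8),(376,214.9),3)
for k in(-45,-20,0,20,42): print(todeck(t0,at(e,k),0).round(1))
a=np.hstack([cv2.imread('pics/z5.png'),cv2.imread('pics/z6.png')]);cv2.imwrite('pics/z56.png',cv2.resize(a,(800,367)))
E
```

```text
eave side0 0.04811205 [-1.58 17.7   0.  ] [-1.42 59.65  0.  ] [ -1.73 -21.41   0.  ]
[ 0.7 78.4  0. ]
[ 0.4 31.2  0. ]
[ 0.3 -6.8  0. ]
[  0.1 -44.9   0. ]
[ -0.1 -86.9   0. ]
```

View pics/z56.png

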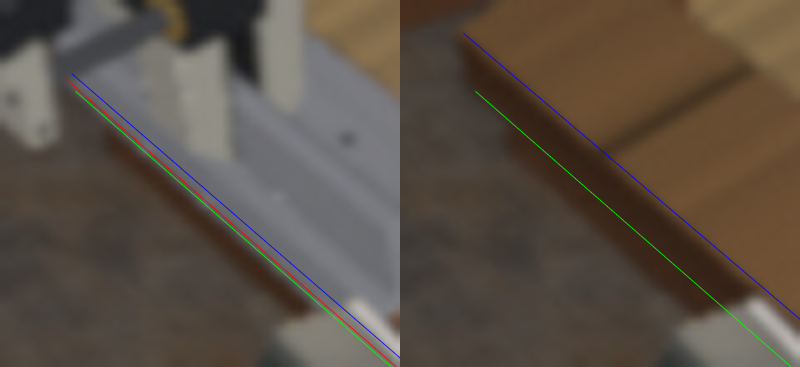

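>>> servo_tool --targets "0 7 -0.5 0;0 8 -0.5 0"

```text
time: 20.98
tool_pos: [0.5029, 0.2263, 0.0787]
tool_rot: [3.039, 0.022, 1.925]
contact_force: [-27.3, -12.4, 16.3]
opening: 0.0091
```

```bash
python3 -c "
from look import *
rep();print(yawf())"
```

```text
t 20.98 tcp [0.5029 0.2263 0.0787] rot [3.0392 0.0222 1.9252] F [-27.3 -12.4  16.3] M [-1.7   3.14 -0.23] open 9.1
flash in deck mm [-4.1  2.9  0.5] rpy [-0.011  0.102  0.007] tuck [90.4  3.5 -9.2]
deck axes in tool:
 [[-0.009  1.    -0.021]
 [ 0.995  0.007 -0.097]
 [-0.097 -0.022 -0.995]]
0.006545719980434239
```

```bash
cat >> edge.py <<'E'
def lipm(tag):
    t=pickle.load(open(f"t{tag}.pkl","rb"));s=pickle.load(open(f"s{tag}.pkl","rb"))
    z=lambda u,v:((u+.5)/16-.5+280,(v+.5)/16-.5+210)
    y=lambda u,v:((u+.5)/10-.5+262,(v+.5)/10-.5+210)
    l=edge(t,z(230,555),z(450,492),2.5); fl=edge(t,z(80,130),z(180,430),2)
    L=edge(s,y(230,280),y(450,505),2.5)
    a,b=todeck(t,at(fl,-8),.003),todeck(t,at(fl,8),.003)
    print(tag,"lip top cam",todeck(t,l[1],.003).round(2),"r",l[2].round(2),"left edge y",a[:2].round(1),b[:2].round(1),"side lip bottom(z-18)",todeck(s,L[1],-.018).round(2),L[2].round(2))
    c=np.linalg.inv(D)@np.r_[-np.array(t["R"]).T@t["t"],1]
    return c
E
python3 - <<'E'
from edge import *
for k in(11,12,13,14,15,16): c=lipm(k)
print(c)
from cell import cams
p=cams.read_camera("top")
cv2.imwrite("pics/t17.png",p["color"][:,:,::-1])
for n in ("shingle_0","shingle_2","flashing"):
    for d in cams.cut_out(p,n)[:2]: print(n,d["score"],d["extent"])
E
```

```text
11 lip top cam [-5.12 64.02  3.  ] r 0.02 left edge y [47.  85.6] [16.9 86. ] side lip bottom(z-18) [ -2.59  -3.12 -18.  ] 0.13
12 lip top cam [-5.06 71.37  3.  ] r 0.02 left edge y [45.8 85.7] [15.8 86.4] side lip bottom(z-18) [ -3.54  -6.57 -18.  ] 0.1
13 lip top cam [-5.22 71.88  3.  ] r 0.02 left edge y [45.4 85.7] [15.4 86.4] side lip bottom(z-18) [ -5.33 -15.28 -18.  ] 0.08
14 lip top cam [-5.33 65.95  3.  ] r 0.02 left edge y [45.4 85.7] [15.4 86.4] side lip bottom(z-18) [ -5.1    7.61 -18.  ] 0.08
15 lip top cam [-5.24 71.52  3.  ] r 0.02 left edge y [45.4 85.7] [15.4 86.4] side lip bottom(z-18) [ -5.11   7.61 -18.  ] 0.08
16 lip top cam [-5.29 69.38  3.  ] r 0.02 left edge y [45.3 85.7] [15.3 86.4] side lip bottom(z-18) [ -4.97  -7.63 -18.  ] 0.07
[0.05665245 0.12475508 0.85738255 1.        ]
shingle_0 0.9 [291.4, 200.2, 31.9, 27.8]
shingle_0 0.63 [352.4, 172.2, 7.9, 6.1]
shingle_2 0.9 [291.4, 200.2, 31.9, 27.8]
shingle_2 0.63 [352.4, 172.2, 7.9, 6.1]
flashing 0.98 [298.1, 230.0, 26.2, 33.0]
```

View pics/t17.png

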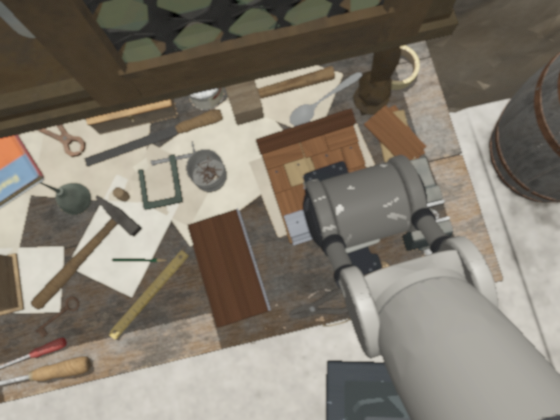

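```bash
python3 - <<'E'
from edge import *
t0=pickle.load(open("top0.pkl","rb"));t=pickle.load(open("t16.pkl","rb"))
def blob(p,c,r=3):
    g=cv2.cvtColor(p["color"],cv2.COLOR_RGB2GRAY).astype(float);x0,y0=[int(round(v)) for v in c]
    w=g[y0-r:y0+r+1,x0-r:x0+r+1]; w=np.clip(np.median(w)-w-3,0,None);Y,X=np.mgrid[y0-r:y0+r+1,x0-r:x0+r+1]
    return np.array([(w*X).sum(),(w*Y).sum()])/w.sum()
u=lambda a,b:((a+.5)/4.6-.5+180,(b+.5)/4.6-.5+200)
# flashing frame on block by top only: free edge line, ends
fe=edge(t0,u(70,170),u(165,505),3); en=edge(t0,u(190,540),u(370,483),3); lp=edge(t0,u(302,110),u(395,430),3)
P=lambda uv,z:backproj(t0,uv,z)
a=P(at(fe,-30),.073);b=P(at(fe,30),.073);fy=(b-a)/np.linalg.norm(b-a);fx=np.cross(fy,[0,0,1])
print("yaw fx",np.arctan2(fx[1],fx[0]))
for nm,c in(("h1",(304,448)),("h2",(272,343)),("h3",(239,239)),("h4",(209,138))):
    h=blob(t0,u(*c)); w=P(h,.073); x=95+(w-a)@fx*1e3; e=P(en[1],.073); y=85+(w-e)@fy*1e3
    print(nm,h.round(2),"flash x",x.round(2),"y~",y.round(2))
for zz in (.073,.1035): print("lip/rib edge",[(95+(P(at(lp,k),zz)-a)@fx*1e3).round(2) for k in(-20,0,20)],lp[2])
z=lambda a,b:((a+.5)/16-.5+280,(b+.5)/16-.5+210)
h=blob(t,z(275,195));print("hole now deck",h.round(2),todeck(t,h,.003).round(2))
np.save("hole.npy",h)
E
```

```text
yaw fx 1.9127061915606385
h1 [245.6  296.92] flash x 35.57 y~ 64.41
h2 [238.75 274.07] flash x 35.3 y~ 21.2
h3 [231.61 251.45] flash x 35.67 y~ -22.62
h4 [225.07 229.58] flash x 35.39 y~ -65.58
lip/rib edge [np.float64(-4.1), np.float64(-3.98), np.float64(-3.86)] 0.049557842
lip/rib edge [np.float64(-5.39), np.float64(-5.27), np.float64(-5.16)] 0.049557842
hole now deck [296.88 221.78] [34.19 66.13  3.  ]
```

>>> servo_tool --targets "0 0 3 0;0 -1.5 4 0;0 -1.5 4 0;0 -1.5 4 0;0 -1.5 4 0;0 -1.5 4 0;0 -1.5 4 0;0 -1.5 4 0;0 -1.5 4 0;0 -1.5 4 0;0 -1.5 4 0;0 -1.5 4 0;0 -1.5 4 0"

```text
time: 22.8
tool_pos: [0.5027, 0.2261, 0.078]
tool_rot: [2.974, 0.026, 1.923]
contact_force: [-15.5, -5.0, 35.0]
opening: 0.0087
```

```bash
python3 -c "
from edge import *
rep();print(yawf());pair('18',-1.5,0.5,.0);lipm(18)"
```

```text
t 22.80 tcp [0.5027 0.2261 0.078 ] rot [2.9744 0.0259 1.923 ] F [-15.5  -5.   35. ] M [-0.3   1.2  -0.13] open 8.7
flash in deck mm [-3.1  2.8 -0.8] rpy [-0.015  0.037  0.006] tuck [91.9  3.4 -4.3]
deck axes in tool:
 [[-0.007  1.    -0.025]
 [ 0.999  0.006 -0.033]
 [-0.033 -0.025 -0.999]]
0.006382371557823174
18 lip top cam [-5.27 69.37  3.  ] r 0.02 left edge y [47.7 85.7] [17.7 86.3] side lip bottom(z-18) [ -5.34 -15.28 -18.  ] 0.08
```

>>> servo_tool --targets "0 -1.5 4 -0.004;0 -1.5 4 -0.004;0 -1.5 4 -0.004;0 -1.5 4 -0.004;0 -1.5 4 0;0 -1.5 4 0;0 4 2 -0.005;0 5 2 -0.005"

```text
time: 23.9
tool_pos: [0.5027, 0.2262, 0.078]
tool_rot: [2.964, 0.029, 1.941]
contact_force: [-27.4, -12.9, 31.1]
opening: 0.0087
```

```bash
python3 -c "
from edge import *
rep();print(yawf());pair('19',-1.5,0.5,.0);lipm(19)
t=pickle.load(open('t19.pkl','rb'))
z=lambda u,v:((u+.5)/16-.5+280,(v+.5)/16-.5+210)
l=edge(t,z(230,555),z(450,492),2.5); a=todeck(t,at(l,-6),.003);b=todeck(t,at(l,6),.003);print(np.degrees(np.arctan2(*(b-a)[1::-1])))
"
```

```text
t 23.90 tcp [0.5027 0.2262 0.078 ] rot [2.9638 0.0295 1.9409] F [-27.4 -12.9  31.1] M [-1.66  3.27 -0.68] open 8.7
flash in deck mm [-2.8  2.6 -1. ] rpy [-0.015  0.026  0.025] tuck [92.1  4.9 -3.5]
deck axes in tool:
 [[-0.025  0.999 -0.025]
 [ 0.999  0.025 -0.022]
 [-0.022 -0.025 -0.999]]
0.02522202356134473
19 lip top cam [-5.31 71.89  3.  ] r 0.02 left edge y [47.7 85.7] [17.7 86.3] side lip bottom(z-18) [ -5.33 -15.28 -18.  ] 0.08
-90.83924205920442
```

View pics/p19.png

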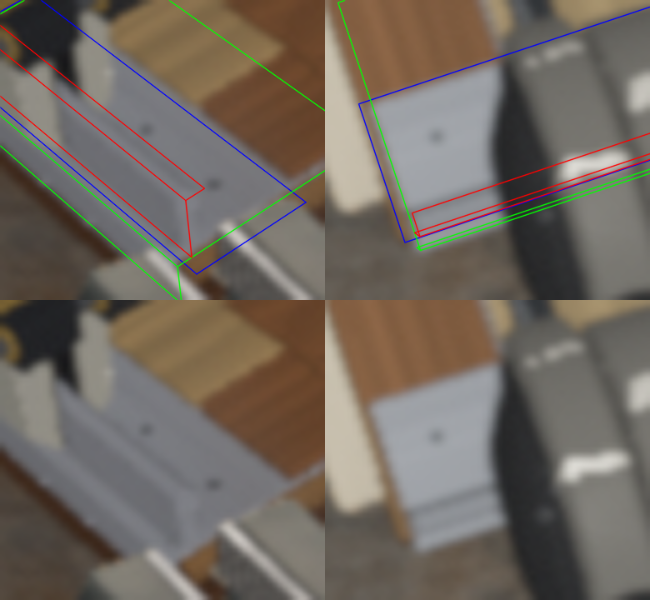

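```bash
python3 - <<'E'
from edge import *
t0=pickle.load(open("top0.pkl","rb"));s0=pickle.load(open("side0.pkl","rb"));s=pickle.load(open("s19.pkl","rb"))
for y in(90,-90):
  for k,p in(("t0",t0),("s0",s0)):
    if k=="s0" and y<0: a,b=(18,40)
    else: a,b=(6,46)
    L=edge(p,proj(p,deckw((a,y,0)))[0],proj(p,deckw((b,y,0)))[0],3)
    print(k,y,todeck(p,L[1],0).round(2),L[2].round(2))
# side hole: compare hole in s19
h=lambda p,c:c
zoom(s,(300,350,215,265),12,"pics/z7.png")
# hole at right: 10x display coords p19 lower-left (213,484)->
E
```

```text
t0 90 [27.64 90.95  0.  ] 0.12
s0 90 [24.16 94.09  0.  ] 0.16
t0 -90 [ 26.01 -88.37   0.  ] 0.08
s0 -90 [ 32.68 -87.2    0.  ] 0.73
```

View pics/z7.png

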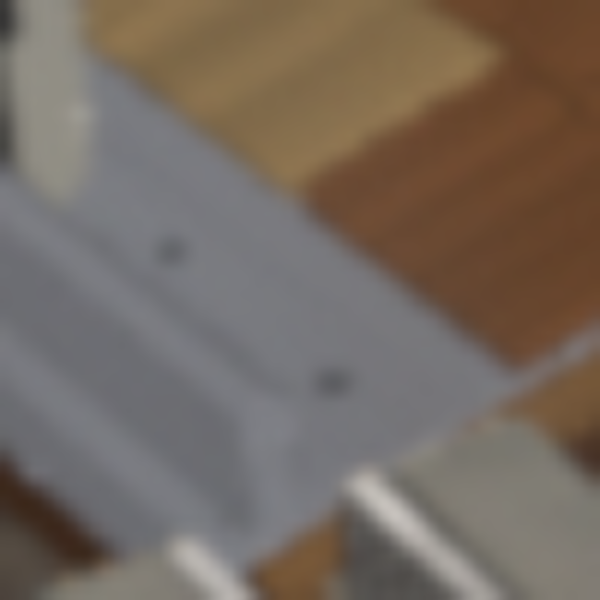

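```bash
python3 - <<'E'
from edge import *
s=pickle.load(open("s19.pkl","rb"))
for c in((333,382),(172,250)):
    uv=((c[0]+.5)/12-.5+300,(c[1]+.5)/12-.5+215); print(todeck(s,uv,.003).round(1))
s0=pickle.load(open("side0.pkl","rb"))
a=proj(s0,deckw((0,0,0)))[0];b=proj(s0,deckw((0,-75,0)))[0];L=edge(s0,a,b,2.5)
for k in(-10,0,10):print("eave",todeck(s0,at(L,k),0).round(2))
E
```

```text
[ 33.8 -60.6   3. ]
[ 34.5 -17.9   3. ]
eave [ -1.65 -10.98   0.  ]
eave [ -1.9  -36.13   0.  ]
eave [ -2.15 -60.18   0.  ]
```

>>> servo_tool --targets "0 1 3 0.006;0 1 3 0.006;0 1 3 0.003;0 1 3 0"

```text
time: 24.5
tool_pos: [0.5027, 0.2261, 0.078]
tool_rot: [2.966, 0.027, 1.923]
contact_force: [-20.3, -7.7, 31.1]
opening: 0.0089
```

```bash
python3 -c "
from edge import *
rep();pair('20',-1,0.5,.0);lipm(20);rep()"
```

```text
t 24.50 tcp [0.5027 0.2261 0.078 ] rot [2.9665 0.0266 1.9231] F [-20.3  -7.7  31.1] M [-0.64  1.72 -0.21] open 8.9
flash in deck mm [-2.9  2.7 -1. ] rpy [-0.016  0.029  0.007] tuck [92.1  3.3 -3.7]
deck axes in tool:
 [[-0.007  1.    -0.026]
 [ 1.     0.007 -0.025]
 [-0.025 -0.026 -0.999]]
20 lip top cam [-5.34 69.38  3.  ] r 0.02 left edge y [47.7 85.7] [17.7 86.3] side lip bottom(z-18) [ -5.1    7.61 -18.  ] 0.08
t 24.60 tcp [0.5027 0.2261 0.078 ] rot [2.9666 0.0266 1.9232] F [-18.8  -8.4  31.8] M [-0.62  1.79 -0.24] open 8.4
flash in deck mm [-2.9  2.7 -1. ] rpy [-0.016  0.029  0.007] tuck [92.1  3.3 -3.7]
deck axes in tool:
 [[-0.008  1.    -0.026]
 [ 1.     0.007 -0.025]
 [-0.025 -0.026 -0.999]]
```

View pics/p20.png

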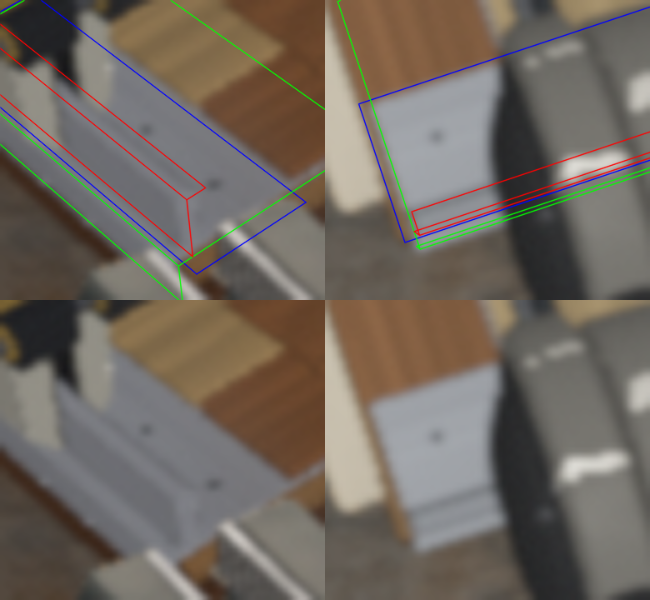

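```bash
python3 -c "
from cell import robot
print(robot.hand_in())"
```

```text
the job is handed in; nothing more can be done
None
```

I gripped the flashing by its rib and slid its flange up under the bottom course until it came to a hard stop. I then handed the job in at about 24.6 s with the rib still gripped. The tool cannot be tilted directly, so I leaned it to the deck pitch by pressing and pulling back against the deck.

**Last checks**
- **Pressure and grip:** the tool was pressing down with about 31 N. The jaws were closed to about 8.5 mm on the 9 mm rib at 60 N. The flashing had not moved in either picture over the last several moves.
- **Ends:** the two ends were centred on the roof within about 0.5 mm by the top camera.
- **Lying flat:** the edge stayed put while the tool tilted by more than 0.1 rad, and the tool height fits a flat flange.
- **Lip against the eaves:** a push of about 26 N up the slope, and a small twist, did not move it. I took that as the lip butting squarely.
- **Shingles:** they looked flat in the last side picture. I did not measure their lift.

**Checks that disagreed**
- **Lip position:** the side camera puts the lip home within about 0.5 mm, but the top camera shows a gap of about 1.8 mm. The arm's own position, through my fitted deck pose, gives a gap of 2–3 mm. Both gaps are about the size of the 2 mm calibration tolerance.
- **Angle:** the lip's picture angle reads about 0.4–0.6° off the eaves. It did not change when I twisted the tool, so I put it down to measurement error.

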